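Pack the brackets that match the sample and close the case

TASK

First empty the open grey case: put every blue carton in it onto the orange tray. Then pack into the case every loose bracket from the two black bins that has the same shape as the sample on the green mat, leaving all other brackets in the bins, and finally lower the blue lid gently, without slamming it, until it is fully closed. Do not disturb the loose spool of copper wire beside the bins.

Things in the scene. Friction and masses are not known exactly. Their poses are not given: they have to be found in the camera images.
- l1_c (a point): Bracket (may be absent), aluminium, plan shape L (leg at the +x end of the web, to +y). All brackets: web plate 70 x 10 thick x 40 high, legs 10 thick, 40 high, reaching 25 beyond the web's face; 0.09 to 0.14 kg. Stands in a bin, its letter shape seen from above. Point: centre of the web, 20 above its underside; x along the web, y across its thickness, z up. Can be pinched here across the web.
- u1_c (a point): Loose aluminium bracket, plan shape U (two legs, one at each end of the web, both pointing to +y); sizes, point and axes as l1_c. May be absent.
- z1_c (a point): Loose aluminium bracket, plan shape Z (two legs: at the +x end pointing to +y, at the -x end pointing to -y); sizes, point and axes as l1_c. May be absent.
- l2_c (a point): Loose aluminium bracket, plan shape L (leg at the +x end of the web, to +y); sizes, point and axes as l1_c. May be absent.
- u2_c (a point): Loose aluminium bracket, plan shape U (two legs, one at each end of the web, both pointing to +y); sizes, point and axes as l1_c. May be absent.
- z2_c (a point): Loose aluminium bracket, plan shape Z (two legs: at the +x end pointing to +y, at the -x end pointing to -y); sizes, point and axes as l1_c. May be absent.
- l3_c (a point): Loose aluminium bracket, plan shape L (leg at the +x end of the web, to +y); sizes, point and axes as l1_c. May be absent.
- u3_c (a point): Loose aluminium bracket, plan shape U (two legs, one at each end of the web, both pointing to +y); sizes, point and axes as l1_c. May be absent.
- z3_c (a point): Loose aluminium bracket, plan shape Z (two legs: at the +x end pointing to +y, at the -x end pointing to -y); sizes, point and axes as l1_c. May be absent.
- tee_c (a point): Loose aluminium bracket, plan shape T (one leg in the middle of the web, pointing to +y; no sample matches it); sizes, point and axes as l1_c.
- carton1_c (a point): Small closed blue carton with a cream band, 75 (x) x 45 (y) x 40 high, 0.12 kg, at first lying in the case with its x across the case. The point is its centre, z up. May be absent.
- carton2_c (a point): Small closed blue carton with a cream band, 75 (x) x 45 (y) x 40 high, 0.12 kg, at first lying in the case with its x across the case. The point is its centre, z up. May be absent.
- carton3_c (a point): Small closed blue carton with a cream band, 75 (x) x 45 (y) x 40 high, 0.12 kg, at first lying in the case with its x across the case. The point is its centre, z up. May be absent.
- sample_l_c (a point): Sample bracket of plan shape L (leg at the +x end of the web, to +y) on a fixed round brown card 96 across; same plan size as the loose ones, 30 high. The point is the centre of its web. Only one sample lies on the green mat; the other two lie on the white board. Samples are glued down and stay put.
- sample_u_c (a point): Sample bracket of plan shape U (two legs, one at each end of the web, both pointing to +y) on a fixed round brown card 96 across; same plan size as the loose ones, 30 high. The point is the centre of its web. Only one sample lies on the green mat; the other two lie on the white board. Samples are glued down and stay put.
- sample_z_c (a point): Sample bracket of plan shape Z (two legs: at the +x end pointing to +y, at the -x end pointing to -y) on a fixed round brown card 96 across; same plan size as the loose ones, 30 high. The point is the centre of its web. Only one sample lies on the green mat; the other two lie on the white board. Samples are glued down and stay put.
- mat: Flat green order mat beside the bins, 110 x 110 x 2, fixed. Origin: centre of its underside. The sample lying on it tells which bracket is wanted.
- bin_a: Shallow black bin, 230 (x) x 255 (y), floor 4 thick, lip 14 high and 4 thick, fixed. Origin: centre of its underside. z up. Up to 4 brackets start in it, of mixed shapes.
- bin_b: Shallow black bin, 330 (x) x 255 (y), otherwise as bin_a. Up to 6 brackets start in it, of mixed shapes.
- tray: Shallow orange tray near the robot, 110 (x) x 260 (y), floor 4 thick, lip 10 high and 4 thick, fixed, empty at first. Origin: centre of its underside. The cartons go side by side on it.
- case: Open grey case, outside 210 (its x) x 270 (its y) x 60 high, walls and floor 5 thick, fixed. Origin: centre of its underside, z up. The lid is hinged along the upper edge of its +x wall (hinge line at x = +105, z = 60 of this frame, along y); the opposite (-x) wall is its front.
- lid (a joint): Blue lid plate, 210 x 270 x 8 thick, hinged to the case as told there; a black pull tab 60 wide and 6 thick sticks out 22 beyond the middle of its free edge. Value: lid angle in rad, 0 fully closed, 1.57 upright, at most 2.1; starts open at 1.75 to 2.0. The hinge is stiff (0.42 N m of friction): it stays where it is left; 2 to 4 N at the free edge swing it to the case's front, closed.
- spool_c (a point): Loose spool of copper wire, 68 across x 55 high, standing beside the bins on their far side: a bystander. The point is its centre.
There are look-alikes about, which are no part of the job. What is shaped like the part that bears tee_c but brown, purple or red is not meant.

How it is judged:
On the way, in this order (a step that is already met when the one before it is completed fails the run):
1. all cartons lie on the orange tray (x of carton1_c in the frame of tray between -0.055 and 0.055 m and y of carton1_c in the frame of tray between -0.13 and 0.13 m and z of carton1_c in the frame of tray between 0.01 and 0.06 m and linear speed of each of carton1, carton2, carton3 below 0.03 m/s and x of carton2_c in the frame of tray between -0.055 and 0.055 m and y of carton2_c in the frame of tray between -0.13 and 0.13 m and z of carton2_c in the frame of tray between 0.01 and 0.06 m and x of carton3_c in the frame of tray between -0.055 and 0.055 m and y of carton3_c in the frame of tray between -0.13 and 0.13 m and z of carton3_c in the frame of tray between 0.01 and 0.06 m), for 0.2 s.
2. all brackets that match the sample on the mat are in the case (((horizontal distance between sample_l_c and mat below 0.05 m and (x of l1_c in the frame of case between -0.105 and 0.105 m and y of l1_c in the frame of case between -0.135 and 0.135 m and z of l1_c in the frame of case between 0 and 0.058 m and linear speed of l1 below 0.03 m/s) and (x of l2_c in the frame of case between -0.105 and 0.105 m and y of l2_c in the frame of case between -0.135 and 0.135 m and z of l2_c in the frame of case between 0 and 0.058 m and linear speed of l2 below 0.03 m/s) and (x of l3_c in the frame of case between -0.105 and 0.105 m and y of l3_c in the frame of case between -0.135 and 0.135 m and z of l3_c in the frame of case between 0 and 0.058 m and linear speed of l3 below 0.03 m/s)) or (horizontal distance between sample_u_c and mat below 0.05 m and (x of u1_c in the frame of case between -0.105 and 0.105 m and y of u1_c in the frame of case between -0.135 and 0.135 m and z of u1_c in the frame of case between 0 and 0.058 m and linear speed of u1 below 0.03 m/s) and (x of u2_c in the frame of case between -0.105 and 0.105 m and y of u2_c in the frame of case between -0.135 and 0.135 m and z of u2_c in the frame of case between 0 and 0.058 m and linear speed of u2 below 0.03 m/s) and (x of u3_c in the frame of case between -0.105 and 0.105 m and y of u3_c in the frame of case between -0.135 and 0.135 m and z of u3_c in the frame of case between 0 and 0.058 m and linear speed of u3 below 0.03 m/s)) or (horizontal distance between sample_z_c and mat below 0.05 m and (x of z1_c in the frame of case between -0.105 and 0.105 m and y of z1_c in the frame of case between -0.135 and 0.135 m and z of z1_c in the frame of case between 0 and 0.058 m and linear speed of z1 below 0.03 m/s) and (x of z2_c in the frame of case between -0.105 and 0.105 m and y of z2_c in the frame of case between -0.135 and 0.135 m and z of z2_c in the frame of case between 0 and 0.058 m and linear speed of z2 below 0.03 m/s) and (x of z3_c in the frame of case between -0.105 and 0.105 m and y of z3_c in the frame of case between -0.135 and 0.135 m and z of z3_c in the frame of case between 0 and 0.058 m and linear speed of z3 below 0.03 m/s)))), for 0.2 s.
3. the lid is closed (value of joint lid below 0.05 rad and velocity of joint lid between -0.05 and 0.05 rad/s), for 0.2 s.
At the end, for the whole second after the job is handed in: Every carton present rests on the orange tray (its centre over the tray and less than 60 mm above the bench); every bracket of the sample's shape is inside the case; every other bracket, the T one too, is in one of the two bins; the lid is closed to within 0.05 rad; everything is at rest (all of step 1 and all of step 3 and ((horizontal distance between sample_l_c and mat below 0.05 m and (x of l1_c in the frame of case between -0.105 and 0.105 m and y of l1_c in the frame of case between -0.135 and 0.135 m and z of l1_c in the frame of case between 0 and 0.058 m and linear speed of l1 below 0.03 m/s) and ((x of u1_c in the frame of bin_a between -0.115 and 0.115 m and y of u1_c in the frame of bin_a between -0.1275 and 0.1275 m and z of u1_c in the frame of bin_a between 0 and 0.06 m) or (x of u1_c in the frame of bin_b between -0.165 and 0.165 m and y of u1_c in the frame of bin_b between -0.1275 and 0.1275 m and z of u1_c in the frame of bin_b between 0 and 0.06 m)) and ((x of z1_c in the frame of bin_a between -0.115 and 0.115 m and y of z1_c in the frame of bin_a between -0.1275 and 0.1275 m and z of z1_c in the frame of bin_a between 0 and 0.06 m) or (x of z1_c in the frame of bin_b between -0.165 and 0.165 m and y of z1_c in the frame of bin_b between -0.1275 and 0.1275 m and z of z1_c in the frame of bin_b between 0 and 0.06 m)) and (x of l2_c in the frame of case between -0.105 and 0.105 m and y of l2_c in the frame of case between -0.135 and 0.135 m and z of l2_c in the frame of case between 0 and 0.058 m and linear speed of l2 below 0.03 m/s) and ((x of u2_c in the frame of bin_a between -0.115 and 0.115 m and y of u2_c in the frame of bin_a between -0.1275 and 0.1275 m and z of u2_c in the frame of bin_a between 0 and 0.06 m) or (x of u2_c in the frame of bin_b between -0.165 and 0.165 m and y of u2_c in the frame of bin_b between -0.1275 and 0.1275 m and z of u2_c in the frame of bin_b between 0 and 0.06 m)) and ((x of z2_c in the frame of bin_a between -0.115 and 0.115 m and y of z2_c in the frame of bin_a between -0.1275 and 0.1275 m and z of z2_c in the frame of bin_a between 0 and 0.06 m) or (x of z2_c in the frame of bin_b between -0.165 and 0.165 m and y of z2_c in the frame of bin_b between -0.1275 and 0.1275 m and z of z2_c in the frame of bin_b between 0 and 0.06 m)) and (x of l3_c in the frame of case between -0.105 and 0.105 m and y of l3_c in the frame of case between -0.135 and 0.135 m and z of l3_c in the frame of case between 0 and 0.058 m and linear speed of l3 below 0.03 m/s) and ((x of u3_c in the frame of bin_a between -0.115 and 0.115 m and y of u3_c in the frame of bin_a between -0.1275 and 0.1275 m and z of u3_c in the frame of bin_a between 0 and 0.06 m) or (x of u3_c in the frame of bin_b between -0.165 and 0.165 m and y of u3_c in the frame of bin_b between -0.1275 and 0.1275 m and z of u3_c in the frame of bin_b between 0 and 0.06 m)) and ((x of z3_c in the frame of bin_a between -0.115 and 0.115 m and y of z3_c in the frame of bin_a between -0.1275 and 0.1275 m and z of z3_c in the frame of bin_a between 0 and 0.06 m) or (x of z3_c in the frame of bin_b between -0.165 and 0.165 m and y of z3_c in the frame of bin_b between -0.1275 and 0.1275 m and z of z3_c in the frame of bin_b between 0 and 0.06 m)) and ((x of tee_c in the frame of bin_a between -0.115 and 0.115 m and y of tee_c in the frame of bin_a between -0.1275 and 0.1275 m and z of tee_c in the frame of bin_a between 0 and 0.06 m) or (x of tee_c in the frame of bin_b between -0.165 and 0.165 m and y of tee_c in the frame of bin_b between -0.1275 and 0.1275 m and z of tee_c in the frame of bin_b between 0 and 0.06 m))) or (horizontal distance between sample_u_c and mat below 0.05 m and ((x of l1_c in the frame of bin_a between -0.115 and 0.115 m and y of l1_c in the frame of bin_a between -0.1275 and 0.1275 m and z of l1_c in the frame of bin_a between 0 and 0.06 m) or (x of l1_c in the frame of bin_b between -0.165 and 0.165 m and y of l1_c in the frame of bin_b between -0.1275 and 0.1275 m and z of l1_c in the frame of bin_b between 0 and 0.06 m)) and (x of u1_c in the frame of case between -0.105 and 0.105 m and y of u1_c in the frame of case between -0.135 and 0.135 m and z of u1_c in the frame of case between 0 and 0.058 m and linear speed of u1 below 0.03 m/s) and ((x of z1_c in the frame of bin_a between -0.115 and 0.115 m and y of z1_c in the frame of bin_a between -0.1275 and 0.1275 m and z of z1_c in the frame of bin_a between 0 and 0.06 m) or (x of z1_c in the frame of bin_b between -0.165 and 0.165 m and y of z1_c in the frame of bin_b between -0.1275 and 0.1275 m and z of z1_c in the frame of bin_b between 0 and 0.06 m)) and ((x of l2_c in the frame of bin_a between -0.115 and 0.115 m and y of l2_c in the frame of bin_a between -0.1275 and 0.1275 m and z of l2_c in the frame of bin_a between 0 and 0.06 m) or (x of l2_c in the frame of bin_b between -0.165 and 0.165 m and y of l2_c in the frame of bin_b between -0.1275 and 0.1275 m and z of l2_c in the frame of bin_b between 0 and 0.06 m)) and (x of u2_c in the frame of case between -0.105 and 0.105 m and y of u2_c in the frame of case between -0.135 and 0.135 m and z of u2_c in the frame of case between 0 and 0.058 m and linear speed of u2 below 0.03 m/s) and ((x of z2_c in the frame of bin_a between -0.115 and 0.115 m and y of z2_c in the frame of bin_a between -0.1275 and 0.1275 m and z of z2_c in the frame of bin_a between 0 and 0.06 m) or (x of z2_c in the frame of bin_b between -0.165 and 0.165 m and y of z2_c in the frame of bin_b between -0.1275 and 0.1275 m and z of z2_c in the frame of bin_b between 0 and 0.06 m)) and ((x of l3_c in the frame of bin_a between -0.115 and 0.115 m and y of l3_c in the frame of bin_a between -0.1275 and 0.1275 m and z of l3_c in the frame of bin_a between 0 and 0.06 m) or (x of l3_c in the frame of bin_b between -0.165 and 0.165 m and y of l3_c in the frame of bin_b between -0.1275 and 0.1275 m and z of l3_c in the frame of bin_b between 0 and 0.06 m)) and (x of u3_c in the frame of case between -0.105 and 0.105 m and y of u3_c in the frame of case between -0.135 and 0.135 m and z of u3_c in the frame of case between 0 and 0.058 m and linear speed of u3 below 0.03 m/s) and ((x of z3_c in the frame of bin_a between -0.115 and 0.115 m and y of z3_c in the frame of bin_a between -0.1275 and 0.1275 m and z of z3_c in the frame of bin_a between 0 and 0.06 m) or (x of z3_c in the frame of bin_b between -0.165 and 0.165 m and y of z3_c in the frame of bin_b between -0.1275 and 0.1275 m and z of z3_c in the frame of bin_b between 0 and 0.06 m)) and ((x of tee_c in the frame of bin_a between -0.115 and 0.115 m and y of tee_c in the frame of bin_a between -0.1275 and 0.1275 m and z of tee_c in the frame of bin_a between 0 and 0.06 m) or (x of tee_c in the frame of bin_b between -0.165 and 0.165 m and y of tee_c in the frame of bin_b between -0.1275 and 0.1275 m and z of tee_c in the frame of bin_b between 0 and 0.06 m))) or (horizontal distance between sample_z_c and mat below 0.05 m and ((x of l1_c in the frame of bin_a between -0.115 and 0.115 m and y of l1_c in the frame of bin_a between -0.1275 and 0.1275 m and z of l1_c in the frame of bin_a between 0 and 0.06 m) or (x of l1_c in the frame of bin_b between -0.165 and 0.165 m and y of l1_c in the frame of bin_b between -0.1275 and 0.1275 m and z of l1_c in the frame of bin_b between 0 and 0.06 m)) and ((x of u1_c in the frame of bin_a between -0.115 and 0.115 m and y of u1_c in the frame of bin_a between -0.1275 and 0.1275 m and z of u1_c in the frame of bin_a between 0 and 0.06 m) or (x of u1_c in the frame of bin_b between -0.165 and 0.165 m and y of u1_c in the frame of bin_b between -0.1275 and 0.1275 m and z of u1_c in the frame of bin_b between 0 and 0.06 m)) and (x of z1_c in the frame of case between -0.105 and 0.105 m and y of z1_c in the frame of case between -0.135 and 0.135 m and z of z1_c in the frame of case between 0 and 0.058 m and linear speed of z1 below 0.03 m/s) and ((x of l2_c in the frame of bin_a between -0.115 and 0.115 m and y of l2_c in the frame of bin_a between -0.1275 and 0.1275 m and z of l2_c in the frame of bin_a between 0 and 0.06 m) or (x of l2_c in the frame of bin_b between -0.165 and 0.165 m and y of l2_c in the frame of bin_b between -0.1275 and 0.1275 m and z of l2_c in the frame of bin_b between 0 and 0.06 m)) and ((x of u2_c in the frame of bin_a between -0.115 and 0.115 m and y of u2_c in the frame of bin_a between -0.1275 and 0.1275 m and z of u2_c in the frame of bin_a between 0 and 0.06 m) or (x of u2_c in the frame of bin_b between -0.165 and 0.165 m and y of u2_c in the frame of bin_b between -0.1275 and 0.1275 m and z of u2_c in the frame of bin_b between 0 and 0.06 m)) and (x of z2_c in the frame of case between -0.105 and 0.105 m and y of z2_c in the frame of case between -0.135 and 0.135 m and z of z2_c in the frame of case between 0 and 0.058 m and linear speed of z2 below 0.03 m/s) and ((x of l3_c in the frame of bin_a between -0.115 and 0.115 m and y of l3_c in the frame of bin_a between -0.1275 and 0.1275 m and z of l3_c in the frame of bin_a between 0 and 0.06 m) or (x of l3_c in the frame of bin_b between -0.165 and 0.165 m and y of l3_c in the frame of bin_b between -0.1275 and 0.1275 m and z of l3_c in the frame of bin_b between 0 and 0.06 m)) and ((x of u3_c in the frame of bin_a between -0.115 and 0.115 m and y of u3_c in the frame of bin_a between -0.1275 and 0.1275 m and z of u3_c in the frame of bin_a between 0 and 0.06 m) or (x of u3_c in the frame of bin_b between -0.165 and 0.165 m and y of u3_c in the frame of bin_b between -0.1275 and 0.1275 m and z of u3_c in the frame of bin_b between 0 and 0.06 m)) and (x of z3_c in the frame of case between -0.105 and 0.105 m and y of z3_c in the frame of case between -0.135 and 0.135 m and z of z3_c in the frame of case between 0 and 0.058 m and linear speed of z3 below 0.03 m/s) and ((x of tee_c in the frame of bin_a between -0.115 and 0.115 m and y of tee_c in the frame of bin_a between -0.1275 and 0.1275 m and z of tee_c in the frame of bin_a between 0 and 0.06 m) or (x of tee_c in the frame of bin_b between -0.165 and 0.165 m and y of tee_c in the frame of bin_b between -0.1275 and 0.1275 m and z of tee_c in the frame of bin_b between 0 and 0.06 m))))); the robot touches nothing.
It fails at once if the lid is slammed (closing faster than 2.5 rad/s) (velocity of joint lid below -2.5 rad/s).
It fails at once if the copper spool is moved by more than 40 mm (distance of spool_c from where it was at the start of the episode above 0.04 m).
Of l1, l2, l3 only 2 to 3 are there at a start; the rules pass over those that are not, and their reading is None.
Of u1, u2, u3 only 2 to 3 are there at a start; the rules pass over those that are not, and their reading is None.
Of z1, z2, z3 only 2 to 3 are there at a start; the rules pass over those that are not, and their reading is None.
Of carton1, carton2, carton3 only 2 to 3 are there at a start; the rules pass over those that are not, and their reading is None.
At some moment in a run one of l1, u1, z1, l2, u2, z2, l3, u3, z3 may be knocked a few centimetres aside while the robot is not near it.
It also fails if it takes over 210 s, if anything falls off the work surface, if the arm or the gripper's body presses on something with over 40 N, if the wrist force passes 120 N, or if a joint passes its speed limit or range.

ROBOT

A 7-joint arm with a two-finger parallel gripper is mounted at the origin on the work surface. World frame = base frame: x ahead of the robot, y to its left, z up, the work surface at z = 0. Lengths are in m, angles in rad, forces in N, time in s.
With the tool pointing down it reaches from about 0.35 to 0.775 m from the base axis. Payload 3.1 kg.
Tool frame: the origin (TCP) lies midway between the tips of the shut fingers; the grasp point (between the pads) lies 19 mm behind it; x points along the fingers, z is the direction in which the jaws open and shut, and the axes are right-handed (so a half turn about x gives the same grasp; the last joint's range is limited). The gripper opens to 85 mm and grips with 20 to 120 N. Pads are 22 mm wide; open, the fingers measure 114 mm over their backs; the gripper's body (76 mm by 85 mm) begins 54 mm behind the grasp point. The pads swing forward as they close: fully open they stand 13 mm farther back than shut.
Start: joints at [1.216, 0.311, 0.014, 1.512, -0.004, 1.319, -0.027], TCP at [0.169, -0.523, 0.231] pointing down, gripper open.
Joint ranges: [-2.7, 2.7], [-0.3, 1.91], [-1.27, 1.3], [0.12, 2.57], [-1.44, 4.58], [0.2, 2.03], [-3.05, 3.05]. Speed limits (rad/s): [2.79, 2.79, 3.14, 3.14, 3.14, 3.14, 3.14].

INTERFACE

Orientations are given as a unit quaternion [x, y, z, w].
In Python, from plant import env gives the robot as it stands.
- The arm moves only by the tool step_arm, never from a script. Its argument "series" is one flat list of numbers, 5 for each row, row after row: the shift along the tool's x, y, z in mm, then the turn about the tool's x in degrees, then the finger opening in mm, from 0 to 85.4. In form: [tx, ty, tz, turn, hand, tx, ty, tz, turn, hand, ...]. A call has 1 to 10 rows; each row shifts and turns the commanded pose from where the row before left it, along the tool's axes as they then stand; what a row does not reach is not made up. A row lasts 1/12 s, in which the tool goes at most 41.7 mm and 7.16 degrees, less where a joint would pass 70% of its speed; a pose out of reach is approached as far as the arm can. A call with a gripper value outside its range is refused whole. The fingers move at their own pace and stop on an object; the grip force is fixed at half the most. Time passes only in rows, so rows that do not move let the fingers close. It gives the time, the measured TCP pose, the force and the opening at its end, in the units of the state.
- env.read_state(): the state, without advancing time (a new reading comes with each control period).
- env.grab_frame(name): name is "scene" or "top" or "wrist"; returns a dict with "image" (420x560x3 uint8, red, green, blue), "fov_y" (degrees; the focal length in pixels is half the picture's height over the tangent of half this angle, whatever the lens; pixels are square), "cx", "cy" (the principal point, pixels), "rvec" (rotation vector, rad) and "tvec" (3), from world to camera coordinates, as OpenCV has them. Camera axes: x right, y down, z forward; pixel columns grow to the right and rows downward; lengths in m; the calibration is good to about 2 mm. A picture is of the moment at which its call begins. There is no depth.
- env.finish_job(): hands the job in, once; it reports no verdict.
The state is a dict: "t": time; "joint_positions": joint angles; "joint_velocities": joint speeds; "tau": joint torques, N m; "position": TCP position; "ee_rot": TCP orientation; "contact_force": force on the tool from outside, world axes, zero at the start; "ft_torque": the same for the moment, N m; "opening": finger opening in m.
Only numpy, scipy, OpenCV 4.12 (cv2) and the standard library are available. Lean on these libraries where they do the work, as an engineer would, in place of code of your own. Each camera call takes 0.05 s, during which the arm holds its last target.

## Working session

There is one attempt and no reset: what is moved stays moved. The work goes in short steps, Python scripts to look and compute and a tool call to move; the robot and the scene stay as the last step left them, time stands still between calls to the robot, and variables do not carry over. Pictures are saved under pics/ and viewed, and the job is handed in when it is done.

Besides the shell and the picture viewer there is one more tool, called after "Emit:" as name(argument=value, ...), one argument or row to a line, values as JSON. step_arm: Moves the arm, as the interface text tells. Its arguments: {"type":"object","properties":{"series":{"type":"array","items":{"type":"number"}}},"required":["series"]}

```bash
ls; mkdir -p pics
python3 - <<'E'
from plant import env
import cv2
s=env.read_state(); print(s)
for n in ["scene","top","wrist"]:
    f=env.grab_frame(n); cv2.imwrite(f"pics/{n}0.png",f["image"][:,:,::-1]); print(n,{k:f[k] for k in f if k!="image"})
E
```

```text
pics
{'t': 0.0, 'joint_positions': array([ 1.2162901 ,  0.31174749,  0.01401538,  1.51307224, -0.00441746,
        1.31917754, -0.02719518]), 'joint_velocities': array([-0.0005569 , -0.00056378, -0.00298151, -0.00024722, -0.00053581,
        0.00144226, -0.00033565]), 'tau': array([-2.67119685e-04, -3.79917526e+01,  1.45601551e-01, -2.30593693e+01,
        1.21180824e-02,  1.34730057e-02,  2.74032283e-05]), 'position': array([ 0.16903229, -0.52261495,  0.23020301]), 'ee_rot': array([ 0.41646623,  0.57248747, -0.4155295 ,  0.57109475]), 'contact_force': array([ 0.34468028, -0.34911496,  0.90984716]), 'ft_torque': array([-0.01174263, -0.02938307, -0.02260254]), 'opening': 0.08526584268208333}
scene {'fov_y': 57.980668866251285, 'cx': 277.07802000554483, 'cy': 210.98969379303801, 'rvec': array([ 2.0529498 ,  1.59426964, -0.52647669]), 'tvec': array([-0.09019692, -0.38569392,  1.31706929])}
top {'fov_y': 44.289717495829805, 'cx': 272.2602755956969, 'cy': 204.96328120043157, 'rvec': array([ 2.08368305, -2.138026  ,  0.1921864 ]), 'tvec': array([-0.03381915,  0.54483671,  1.52969376])}
wrist {'fov_y': 64.38824646780948, 'cx': 276.2333469763137, 'cy': 206.1345994535836, 'rvec': array([-2.31836001,  1.68396552,  0.27953278]), 'tvec': array([-0.54844351, -0.04261956,  0.38152029])}
```

View pics/scene0.png

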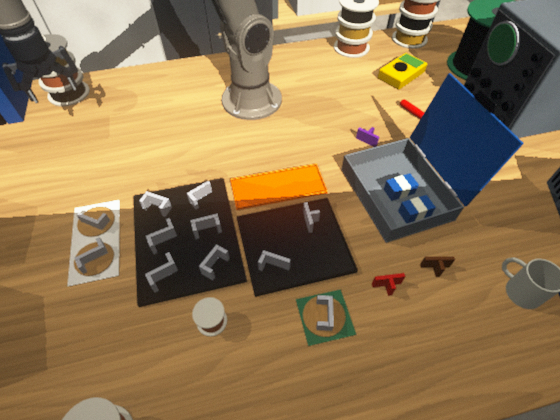

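View pics/top0.png

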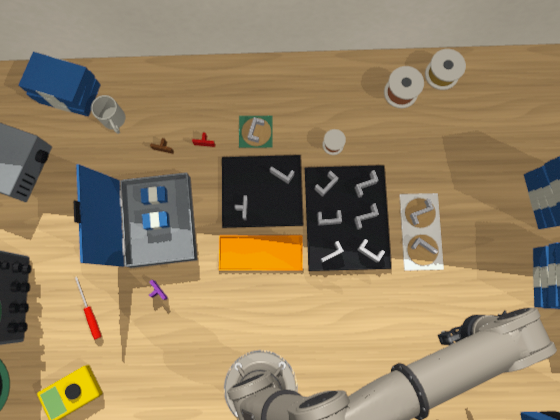

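View pics/wrist0.png

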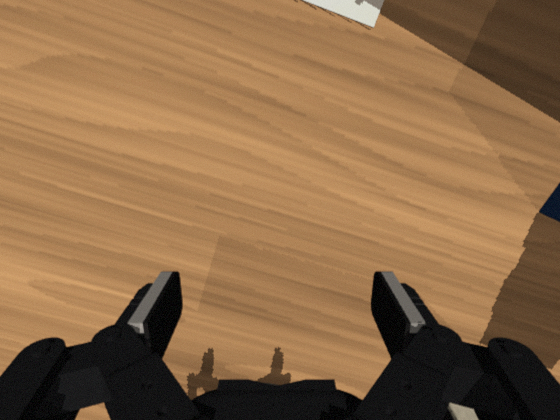

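```bash
cat > h.py <<'E'
from plant import env
import cv2, numpy as np
from scipy.spatial.transform import Rotation as R
def grab(n): return env.grab_frame(n)
def cam(f):
    fl=210/np.tan(np.radians(f["fov_y"])/2)
    K=np.array([[fl,0,f["cx"]],[0,fl,f["cy"]],[0,0,1]])
    return K,cv2.Rodrigues(np.array(f["rvec"],float))[0],np.array(f["tvec"],float)
def p2w(f,u,v,z):
    K,Rm,t=cam(f); d=Rm.T@np.linalg.inv(K)@np.array([u,v,1.]); c=-Rm.T@t
    return c+d*(z-c[2])/d[2]
def w2p(f,P):
    K,Rm,t=cam(f); q=K@(Rm@np.asarray(P,float)+t); return q[:2]/q[2]
def crop(f,x0,y0,x1,y1,s,name):
    im=f["image"][y0:y1,x0:x1,::-1]; cv2.imwrite("pics/"+name,cv2.resize(im,None,fx=s,fy=s,interpolation=cv2.INTER_CUBIC))
def rect(f,x0,x1,y0,y1,z,ppm,name,gridstep=0.05):
    # orthorectified view at height z: columns = -y (left=+y), rows = -x (up=+x) ; ppm px per m
    W=int((y1-y0)*ppm);H=int((x1-x0)*ppm)
    src=np.float32([w2p(f,(x,y,z)) for x,y in ((x1,y1),(x1,y0),(x0,y0),(x0,y1))])
    dst=np.float32([[0,0],[W,0],[W,H],[0,H]])
    M=cv2.getPerspectiveTransform(src,dst)
    im=cv2.warpPerspective(f["image"][:,:,::-1].copy(),M,(W,H),flags=cv2.INTER_CUBIC)
    g=im.copy()
    x=np.ceil(x0/gridstep)*gridstep
    while x<x1:
        r=int((x1-x)*ppm);cv2.line(g,(0,r),(W,r),(0,255,255),1);cv2.putText(g,f"{x:.2f}",(0,r-2),0,.4,(0,255,0),1);x+=gridstep
    y=np.ceil(y0/gridstep)*gridstep
    while y<y1:
        c=int((y1-y)*ppm);cv2.line(g,(c,0),(c,H),(0,255,255),1);cv2.putText(g,f"{y:.2f}",(c+2,10),0,.4,(0,255,0),1);y+=gridstep
    if name: cv2.imwrite("pics/"+name,cv2.addWeighted(im,.6,g,.4,0))
    return im
E
python3 - <<'E'
from h import *
f=grab("top")
print("cam c",-cam(f)[1].T@cam(f)[2])
rect(f,0.3,0.78,-0.55,0.0,0.044,1400,"rb.png")
rect(f,0.25,0.75,0.0,0.55,0.05,1400,"rc.png")
E
```

```text
cam c [ 0.23386772 -0.06802332  1.6058121 ]
```

View pics/rb.png

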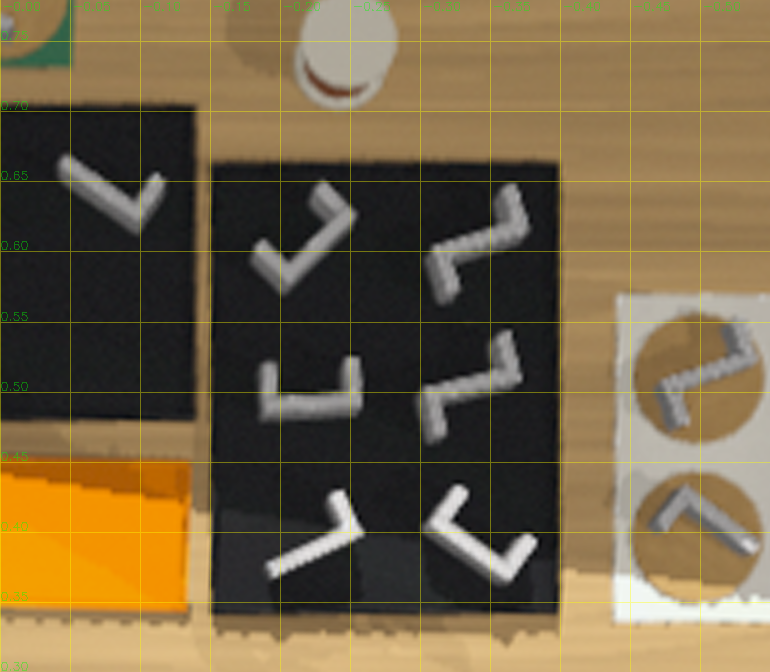

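View pics/rc.png

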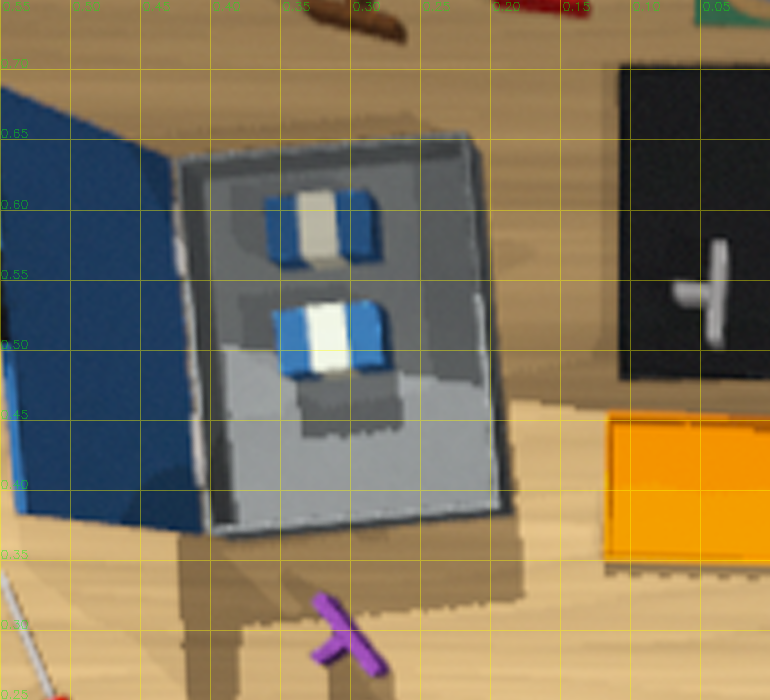

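Run:
```python
from h import *
f=grab("top"); g=grab("scene")
crop(f,225,105,285,155,8,"m1.png"); crop(g,285,280,365,350,8,"m2.png")
a=cv2.imread("pics/m1.png");b=cv2.imread("pics/m2.png")
b=cv2.resize(b,(457,400)); 
s=cv2.resize(a,(340,400)); cv2.imwrite("pics/m.png",np.hstack([s,b]))
print([w2p(f,p).round() for p in [(.61,-.22,.04),(.5,-.22,.04),(.39,-.34,.04)]])
```

```text
[array([327., 183.]), array([329., 218.]), array([370., 253.])]
```

View pics/m.png

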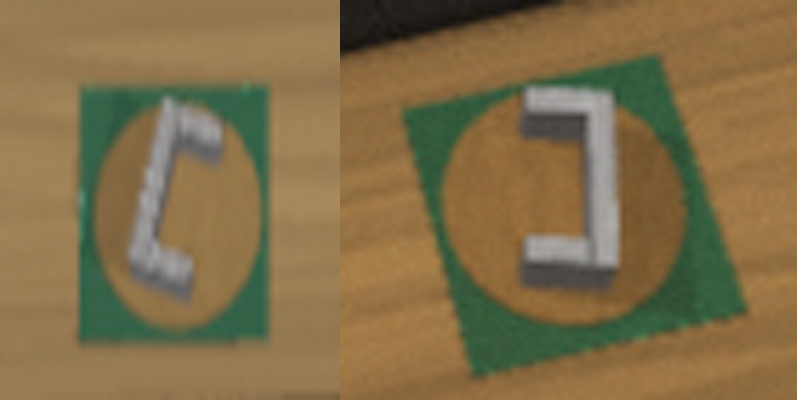

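```bash
cat >> h.py <<'E'
def pose():
    s=env.read_state(); return np.array(s["position"]),R.from_quat(s["ee_rot"]),s
def yaw_of(r): # heading of tool z in world xy, deg
    z=r.as_matrix()[:,2]; return np.degrees(np.arctan2(z[1],z[0]))
def plan(targets,step=38,tstep=7,start=None):
    """targets: list of (x,y,z,yawdeg or None,hand). prints rows; yaw mod 180"""
    p,r,s=pose()
    if start is not None: p=np.array(start[0]);r=start[1]
    print("now",p.round(4),"yaw %.1f"%yaw_of(r),"j7 %.2f"%s["joint_positions"][6],"open %.4f"%s["opening"],"t %.2f"%s["t"], "F",np.round(s["contact_force"],1),"axes",r.as_matrix().round(2).tolist())
    p=p.copy()
    for (x,y,z,yw,hand) in targets:
        d=np.array([x,y,z])-p
        if yw is None: dy=0
        else: dy=(yw-yaw_of(r)+90)%180-90
        n=int(max(1,np.ceil(np.linalg.norm(d)*1000/step),np.ceil(abs(dy)/tstep)))
        # turn about tool x: sign from world z of tool x
        turn=dy/n*np.sign(r.as_matrix()[2,0])
        out=[]
        for i in range(n):
            goal=p+ (np.array([x,y,z])-p)/(n-i)
            l=np.round(r.as_matrix().T@(goal-p)*1000); tt=round(turn,1)
            out+= [int(l[0]),int(l[1]),int(l[2]),tt,hand]
            p=p+r.as_matrix()@l/1000
            r=r*R.from_euler("x",tt,degrees=True)
        print(n,out,"->",p.round(4),"yaw %.1f"%yaw_of(r))
E
python3 - <<'E'
from h import *
plan([(.589,.321,.2,-175,85),(.589,.321,.012,None,60)])
plan([(.45,.0,.25,-175,60),(.589,.321,.2,-175,60),(.589,.321,.012,None,60)])
E
```

```text
now [ 0.1692 -0.5231  0.231 ] yaw -72.1 j7 -0.03 open 0.0855 t 0.30 F [-0.4 -1.1 -0.3] axes [[-0.0, 0.95, 0.31], [0.0, 0.31, -0.95], [-1.0, -0.0, -0.0]]
25 [1, 26, -27, np.float64(-3.1), 85, 1, 28, -25, np.float64(-3.1), 85, 1, 29, -24, np.float64(-3.1), 85, 1, 30, -22, np.float64(-3.1), 85, 1, 32, -21, np.float64(-3.1), 85, 1, 33, -19, np.float64(-3.1), 85, 1, 34, -17, np.float64(-3.1), 85, 1, 34, -15, np.float64(-3.1), 85, 1, 35, -13, np.float64(-3.1), 85, 1, 36, -12, np.float64(-3.1), 85, 1, 37, -10, np.float64(-3.1), 85, 1, 37, -8, np.float64(-3.1), 85, 1, 37, -6, np.float64(-3.1), 85, 2, 38, -3, np.float64(-3.1), 85, 1, 38, -1, np.float64(-3.1), 85, 2, 38, 1, np.float64(-3.1), 85, 1, 37, 3, np.float64(-3.1), 85, 2, 37, 5, np.float64(-3.1), 85, 1, 37, 6, np.float64(-3.1), 85, 2, 37, 9, np.float64(-3.1), 85, 1, 36, 10, np.float64(-3.1), 85, 2, 36, 12, np.float64(-3.1), 85, 1, 35, 14, np.float64(-3.1), 85, 2, 34, 17, np.float64(-3.1), 85, 1, 33, 18, np.float64(-3.1), 85] -> [0.589  0.3214 0.2004] yaw 5.4
5 [38, 0, 0, np.float64(-0.0), 60, 38, 0, 0, np.float64(-0.0), 60, 37, 0, 0, n
[... 734 characters left out ...]
np.float64(-4.8), 60, -1, 34, 14, np.float64(-4.8), 60, -2, 32, 17, np.float64(-4.8), 60] -> [ 4.500e-01 -3.000e-04  2.502e-01] yaw 4.7
10 [5, 31, 17, np.float64(-0.0), 60, 5, 31, 16, np.float64(-0.0), 60, 5, 31, 17, np.float64(-0.0), 60, 5, 31, 16, np.float64(-0.0), 60, 5, 31, 17, np.float64(-0.0), 60, 5, 31, 16, np.float64(-0.0), 60, 5, 31, 17, np.float64(-0.0), 60, 5, 31, 16, np.float64(-0.0), 60, 5, 30, 17, np.float64(-0.0), 60, 5, 31, 16, np.float64(-0.0), 60] -> [0.5889 0.3213 0.2004] yaw 4.7
5 [38, 0, 0, np.float64(-0.0), 60, 38, 0, 0, np.float64(-0.0), 60, 37, 0, 0, np.float64(-0.0), 60, 38, 0, 0, np.float64(-0.0), 60, 37, 0, 0, np.float64(-0.0), 60] -> [0.5889 0.3214 0.0124] yaw 4.7
```

Emit:
step_arm(
  series=[-1,27,-26,-4.8,60,-1,29,-23,-4.8,60,-1,31,-21,-4.8,60,-1,32,-18,-4.8,60,-1,34,-16,-4.8,60,-1,35,-13,-4.8,60,-1,36,-10,-4.8,60,-1,36,-7,-4.8,60,-1,37,-3,-4.8,60,-1,37,0,-4.8,60],
)

```text
t: 1.13
position: [0.3455, -0.1941, 0.2416]
ee_rot: [0.146, 0.692, -0.146, 0.692]
contact_force: [-0.3, -0.3, -0.2]
opening: 0.0604
```

Emit:
step_arm(
  series=[-1,37,3,-4.8,60,-2,37,6,-4.8,60,-1,36,9,-4.8,60,-2,35,12,-4.8,60,-1,34,14,-4.8,60,-2,32,17,-4.8,60],
)

```text
t: 1.63
position: [0.4504, 0.0012, 0.2505]
ee_rot: [-0.031, 0.706, 0.03, 0.707]
contact_force: [1.6, -1.0, -0.4]
opening: 0.06
```

Emit:
step_arm(
  series=[5,31,17,0,60,5,31,16,0,60,5,31,17,0,60,5,31,16,0,60,5,31,17,0,60,5,31,16,0,60,5,31,17,0,60,5,31,16,0,60,0,0,0,0,60],
)

```text
t: 2.38
position: [0.5597, 0.266, 0.2077]
ee_rot: [-0.03, 0.708, 0.035, 0.705]
contact_force: [-1.5, 1.2, 0.2]
opening: 0.0603
```

Run:
```python
from h import *
f=grab("wrist"); crop(f,0,0,560,420,1,"w1.png")
rect(f,.4,.68,.15,.47,.045,1800,"w1r.png")
f=grab("top"); rect(f,.25,.75,.1,.55,.045,1500,"w1t.png")
plan([(.589,.321,.2,5,60),(.589,.321,.012,None,60)])
```

```text
now [0.5603 0.2593 0.2091] yaw 4.9 j7 -0.62 open 0.0600 t 2.48 F [ 0.3 -0.5  0.2] axes [[-0.0, -0.09, 1.0], [0.0, 1.0, 0.09], [-1.0, 0.0, -0.0]]
2 [5, 29, 17, np.float64(-0.0), 60, 4, 30, 17, np.float64(-0.0), 60] -> [0.5891 0.321  0.2   ] yaw 4.9
5 [38, 0, 0, np.float64(-0.0), 60, 38, 0, 0, np.float64(-0.0), 60, 37, 0, 0, np.float64(-0.0), 60, 38, 0, 0, np.float64(-0.0), 60, 37, 0, 0, np.float64(-0.0), 60] -> [0.5887 0.3211 0.012 ] yaw 4.9
```

View pics/w1r.png

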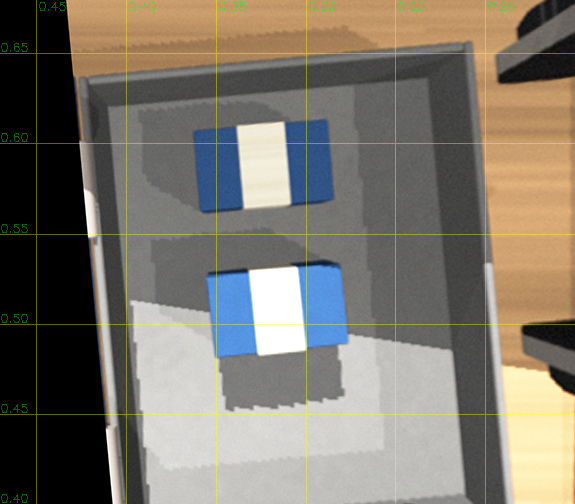

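Emit:
step_arm(
  series=[5,30,17,0,60,4,31,16,0,60,37,0,0,0,60,37,0,0,0,60,37,0,0,0,60,37,0,0,0,60,20,0,0,0,60,20,0,0,0,60,0,0,0,0,60],
)

```text
t: 3.23
position: [0.589, 0.3172, 0.0145]
ee_rot: [-0.03, 0.707, 0.026, 0.706]
contact_force: [-3.2, -2.9, 4.6]
opening: 0.06
```

Emit:
step_arm(
  series=[0,0,0,0,30,0,0,0,0,30,0,0,0,0,30,0,0,0,0,30,0,0,0,0,30],
)

```text
t: 3.65
position: [0.5908, 0.319, 0.015]
ee_rot: [-0.029, 0.706, 0.028, 0.708]
contact_force: [-0.5, -1.3, 6.4]
opening: 0.0441
```

Emit:
step_arm(
  series=[-20,0,0,0,30,-35,0,0,0,30,-35,0,0,0,30,-35,0,0,0,30,-35,0,0,0,30,0,0,0,0,30],
)

```text
t: 4.15
position: [0.5925, 0.3231, 0.1821]
ee_rot: [-0.026, 0.702, 0.031, 0.711]
contact_force: [0.6, 0.6, -0.2]
opening: 0.044
```

Run:
```python
from h import *
f=grab("top"); 
rect(f,.28,.5,-.2,.2,.01,1600,"tray.png")
crop(grab("wrist"),0,0,560,420,1,"w2.png")
plan([(.405,.06,.17,0,30),(.405,.06,.014,None,30)])
```

```text
now [0.5899 0.3208 0.1751] yaw 4.7 j7 -0.70 open 0.0442 t 4.25 F [ 0.4 -0.2 -1.2] axes [[0.0, -0.08, 1.0], [0.0, 1.0, 0.08], [-1.0, 0.0, 0.0]]
9 [0, -27, -23, np.float64(0.5), 30, 1, -27, -23, np.float64(0.5), 30, 0, -28, -22, np.float64(0.5), 30, 1, -28, -22, np.float64(0.5), 30, 0, -28, -22, np.float64(0.5), 30, 1, -28, -22, np.float64(0.5), 30, 0, -28, -21, np.float64(0.5), 30, 1, -29, -21, np.float64(0.5), 30, 0, -29, -21, np.float64(0.5), 30] -> [0.4048 0.0599 0.1702] yaw 0.2
5 [31, 0, 0, np.float64(-0.0), 30, 31, 0, 0, np.float64(-0.0), 30, 31, 0, 0, np.float64(-0.0), 30, 32, 0, 0, np.float64(-0.0), 30, 31, 0, 0, np.float64(-0.0), 30] -> [0.4053 0.06   0.0142] yaw 0.2
```

View pics/tray.png

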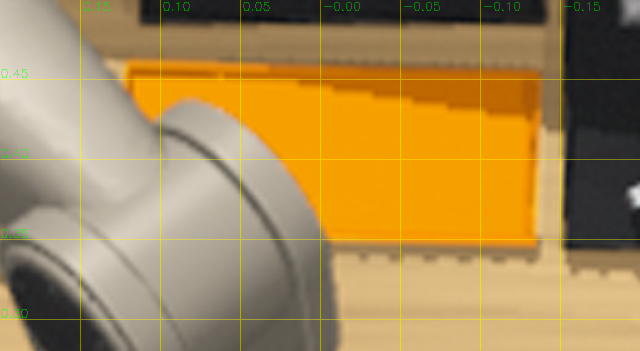

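View pics/w2.png

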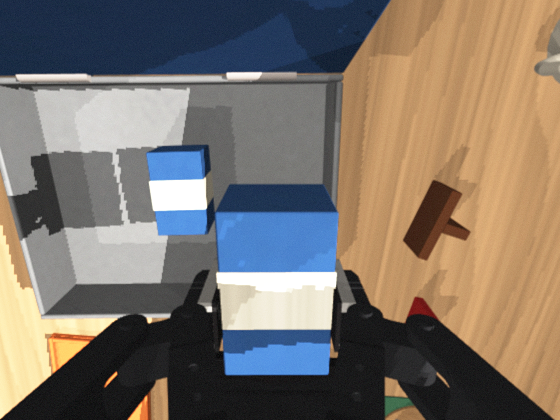

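Emit:
step_arm(
  series=[0,-27,-23,0.6,30,1,-27,-23,0.6,30,0,-28,-22,0.6,30,1,-28,-22,0.6,30,0,-28,-22,0.6,30,1,-28,-22,0.6,30,0,-28,-22,0.6,30,1,-29,-22,0.6,30,0,-29,-22,0,30,0,0,0,0,30],
)

```text
t: 5.08
position: [0.3921, 0.0526, 0.1658]
ee_rot: [0.001, 0.711, -0.007, 0.703]
contact_force: [-0.2, -0.2, -1.8]
opening: 0.0442
```

Run:
```python
from h import *
plan([(.402,.055,.015,None,30)])
```

```text
now [0.3921 0.0526 0.1658] yaw -0.7 j7 -0.27 open 0.0442 t 5.08 F [-0.2 -0.2 -1.8] axes [[-0.01, 0.01, 1.0], [-0.01, 1.0, -0.01], [-1.0, -0.01, -0.01]]
4 [38, 1, 3, np.float64(-0.0), 30, 38, 1, 3, np.float64(-0.0), 30, 37, 1, 3, np.float64(-0.0), 30, 38, 1, 3, np.float64(-0.0), 30] -> [0.4024 0.0553 0.0146] yaw -0.7
```

Emit:
step_arm(
  series=[38,0,1,0,30,38,0,1,0,30,37,0,1,0,30,20,0,0,0,30,15,0,0,0,30,0,0,0,0,30,0,0,0,0,30],
)

```text
t: 5.67
position: [0.4001, 0.0607, 0.0198]
ee_rot: [0.0, 0.709, -0.001, 0.705]
contact_force: [0.0, -0.4, 0.3]
opening: 0.0441
```

Emit:
step_arm(
  series=[4,0,0,0,30,0,0,0,0,30,0,0,0,0,62,0,0,0,0,62,0,0,0,0,62,-20,0,0,0,62,-38,0,0,0,62,-38,0,0,0,62,-38,0,0,0,62,0,0,0,0,62],
)

```text
t: 6.5
position: [0.4081, 0.0626, 0.1585]
ee_rot: [0.0, 0.701, -0.0, 0.713]
contact_force: [1.2, 1.5, 0.4]
opening: 0.0623
```

Run:
```python
from h import *
crop(grab("wrist"),0,0,560,420,1,"w3.png")
plan([(.508,.316,.16,4.5,68),(.508,.316,.012,None,68)])
```

```text
now [0.4061 0.0618 0.1556] yaw -0.1 j7 -0.30 open 0.0618 t 6.55 F [-0.4 -0.  -0.4] axes [[0.01, 0.0, 1.0], [-0.0, 1.0, -0.0], [-1.0, -0.0, 0.01]]
8 [0, 32, 13, np.float64(-0.6), 68, 0, 32, 13, np.float64(-0.6), 68, -1, 31, 13, np.float64(-0.6), 68, 0, 31, 14, np.float64(-0.6), 68, -1, 31, 14, np.float64(-0.6), 68, 0, 31, 14, np.float64(-0.6), 68, -1, 31, 15, np.float64(-0.6), 68, 0, 31, 15, np.float64(-0.6), 68] -> [0.5083 0.3156 0.1596] yaw 4.7
4 [37, 0, 0, np.float64(-0.0), 68, 37, 0, -1, np.float64(-0.0), 68, 37, 0, 0, np.float64(-0.0), 68, 37, 1, -1, np.float64(-0.0), 68] -> [0.5079 0.3163 0.0116] yaw 4.7
```

View pics/w3.png

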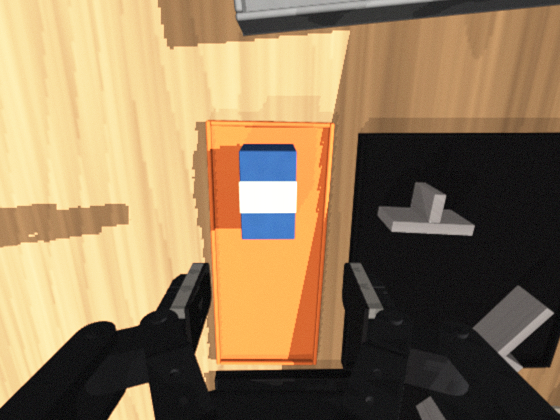

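Emit:
step_arm(
  series=[0,32,13,-0.6,68,0,32,13,-0.6,68,-1,31,13,-0.6,68,0,31,14,-0.6,68,-1,31,14,-0.6,68,0,31,14,-0.6,68,-1,31,15,-0.6,68,0,31,15,-0.6,68,0,0,0,0,68,0,0,0,0,68],
)

```text
t: 7.38
position: [0.503, 0.3173, 0.1527]
ee_rot: [-0.03, 0.708, 0.031, 0.705]
contact_force: [0.2, 0.2, -0.3]
opening: 0.0681
```

Run:
```python
from h import *
f=grab("wrist"); rect(f,.4,.68,.15,.47,.045,1500,"w4r.png")
plan([(.508,.316,.012,None,68)])
```

```text
now [0.5034 0.3151 0.1529] yaw 4.8 j7 -0.80 open 0.0679 t 7.43 F [ 0.9 -0.5 -1. ] axes [[-0.0, -0.08, 1.0], [-0.0, 1.0, 0.08], [-1.0, -0.0, -0.0]]
4 [35, 0, 1, np.float64(-0.0), 68, 35, 0, 1, np.float64(-0.0), 68, 35, 0, 1, np.float64(-0.0), 68, 36, 1, 2, np.float64(-0.0), 68] -> [0.508  0.3163 0.0118] yaw 4.8
```

View pics/w4r.png

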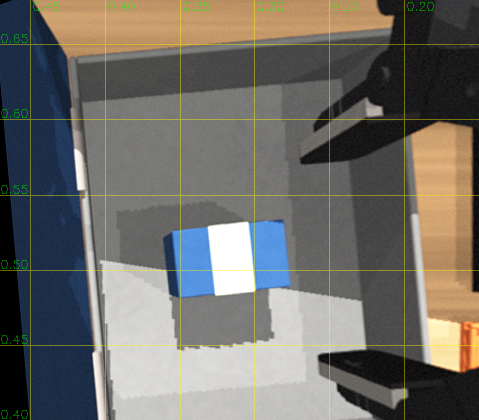

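Emit:
step_arm(
  series=[35,0,1,0,68,35,0,1,0,68,35,0,1,0,68,20,0,1,0,68,14,0,0,0,68,0,0,0,0,68,0,0,0,0,30,0,0,0,0,30,0,0,0,0,30,0,0,0,0,30],
)

```text
t: 8.27
position: [0.5097, 0.3163, 0.0175]
ee_rot: [-0.028, 0.705, 0.03, 0.708]
contact_force: [0.4, -1.1, 4.0]
opening: 0.0438
```

Emit:
step_arm(
  series=[0,0,0,0,30,-20,0,0,0,30,-35,0,0,0,30,-35,0,0,0,30,-35,0,0,0,30,-25,0,0,0,30,0,0,0,0,30,0,0,0,0,30],
)

```text
t: 8.93
position: [0.5091, 0.3162, 0.1672]
ee_rot: [-0.029, 0.705, 0.03, 0.708]
contact_force: [-0.7, 0.4, -1.8]
opening: 0.0438
```

Run:
```python
from h import *
plan([(.403,-.065,.17,0,30),(.403,-.065,.015,None,30)])
```

```text
now [0.5091 0.3162 0.1672] yaw 4.7 j7 -0.79 open 0.0438 t 8.93 F [-0.7  0.4 -1.8] axes [[0.0, -0.08, 1.0], [0.0, 1.0, 0.08], [-1.0, 0.0, 0.0]]
11 [0, -34, -12, np.float64(0.4), 30, 0, -34, -12, np.float64(0.4), 30, 0, -34, -12, np.float64(0.4), 30, 0, -34, -12, np.float64(0.4), 30, -1, -34, -12, np.float64(0.4), 30, 0, -34, -11, np.float64(0.4), 30, -1, -34, -11, np.float64(0.4), 30, 0, -34, -11, np.float64(0.4), 30, -1, -34, -11, np.float64(0.4), 30, 0, -35, -10, np.float64(0.4), 30, -1, -35, -10, np.float64(0.4), 30] -> [ 0.4032 -0.0654  0.1701] yaw 0.3
5 [31, 0, 0, np.float64(-0.0), 30, 31, 0, 0, np.float64(-0.0), 30, 31, 0, 0, np.float64(-0.0), 30, 31, 0, 0, np.float64(-0.0), 30, 31, 0, -1, np.float64(-0.0), 30] -> [ 0.4027 -0.0651  0.0151] yaw 0.3
```

Emit:
step_arm(
  series=[0,-34,-12,0.4,30,0,-34,-12,0.4,30,0,-34,-12,0.4,30,0,-34,-12,0.4,30,-1,-34,-12,0.4,30,0,-34,-11,0.4,30,-1,-34,-11,0.4,30,0,-34,-11,0.4,30,-1,-34,-11,0.4,30,0,-35,-10,0.4,30],
)

```text
t: 9.77
position: [0.4095, -0.0327, 0.1668]
ee_rot: [-0.004, 0.708, 0.004, 0.706]
contact_force: [0.6, -0.5, -0.4]
opening: 0.0438
```

Emit:
step_arm(
  series=[-1,-35,-10,0.4,30,0,0,0,0,30,31,0,0,0,30,31,0,0,0,30,31,0,0,0,30,31,0,0,0,30,15,0,0,0,30,10,0,0,0,30,0,0,0,0,30,0,0,0,0,30],
)

```text
t: 10.6
position: [0.402, -0.0659, 0.0198]
ee_rot: [-0.002, 0.708, 0.002, 0.707]
contact_force: [-0.5, 0.4, -0.7]
opening: 0.0444
```

Emit:
step_arm(
  series=[4,0,0,0,30,0,0,0,0,30,0,0,0,0,62,0,0,0,0,62,0,0,0,0,62,-20,0,0,0,62,-38,0,0,0,62,-38,0,0,0,62,-38,0,0,0,62,-38,0,0,0,62],
)

```text
t: 11.43
position: [0.4021, -0.0659, 0.1904]
ee_rot: [-0.002, 0.707, 0.002, 0.707]
contact_force: [0.7, -0.7, 0.8]
opening: 0.0621
```

Run:
```python
from h import *
crop(grab("wrist"),0,0,560,420,1,"w5.png")
plan([(.5,-.18,.24,0,60)])
```

```text
now [ 0.4077 -0.0665  0.1975] yaw 0.4 j7 0.07 open 0.0619 t 11.48 F [ 3.4 -0.3  2.4] axes [[0.01, -0.01, 1.0], [-0.01, 1.0, 0.01], [-1.0, -0.01, 0.01]]
5 [-8, -23, 18, np.float64(0.1), 60, -8, -23, 19, np.float64(0.1), 60, -8, -23, 18, np.float64(0.1), 60, -8, -22, 19, np.float64(0.1), 60, -9, -23, 19, np.float64(0.1), 60] -> [ 0.5004 -0.1801  0.2405] yaw -0.1
```

View pics/w5.png

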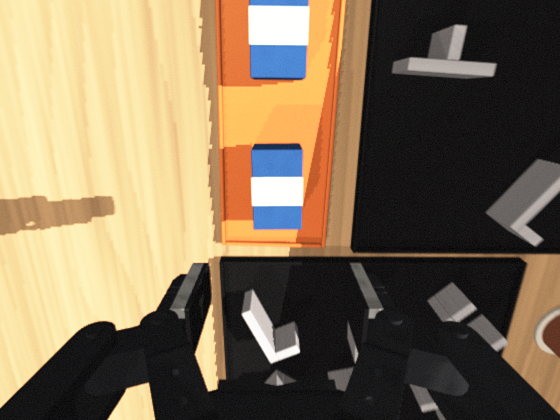

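Emit:
step_arm(
  series=[-6,-36,8,0,60,-6,-36,8,0,60,-6,-36,8,0,60,-6,-36,8,0,60,-6,-36,8,0,60,-6,-36,8,0,60,-6,-36,8,0,60,-6,-36,8,0,60,-6,-36,8,0,60,0,0,0,0,60],
)

```text
t: 12.32
position: [0.4748, -0.4, 0.2415]
ee_rot: [-0.0, 0.707, -0.004, 0.707]
contact_force: [-1.3, -1.0, 0.2]
opening: 0.0599
```

Run:
```python
from h import *
f=grab("wrist"); crop(f,0,0,560,420,1,"w6.png")
rect(f,.32,.7,-.42,-.13,.044,1500,"w6r.png")
plan([(.5,-.18,.24,0,60)])
```

```text
now [ 0.475  -0.3953  0.2413] yaw -0.1 j7 0.50 open 0.0601 t 12.37 F [ 0.1  1.3 -0.6] axes [[-0.0, 0.0, 1.0], [-0.0, 1.0, -0.0], [-1.0, -0.0, -0.0]]
6 [0, 36, 4, np.float64(-0.0), 60, 0, 36, 4, np.float64(-0.0), 60, 0, 36, 4, np.float64(-0.0), 60, 0, 36, 4, np.float64(-0.0), 60, 0, 36, 4, np.float64(-0.0), 60, 1, 35, 4, np.float64(-0.0), 60] -> [ 0.4995 -0.1804  0.2399] yaw -0.1
```

View pics/w6.png

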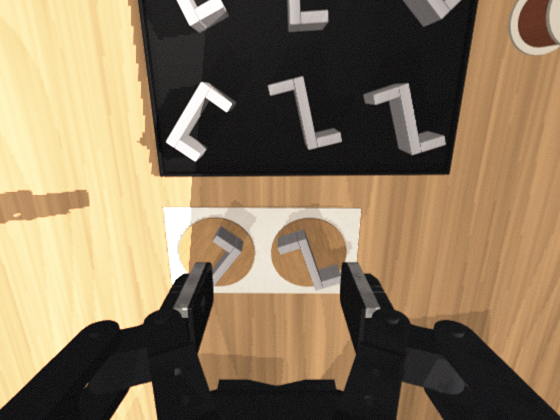

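View pics/w6r.png

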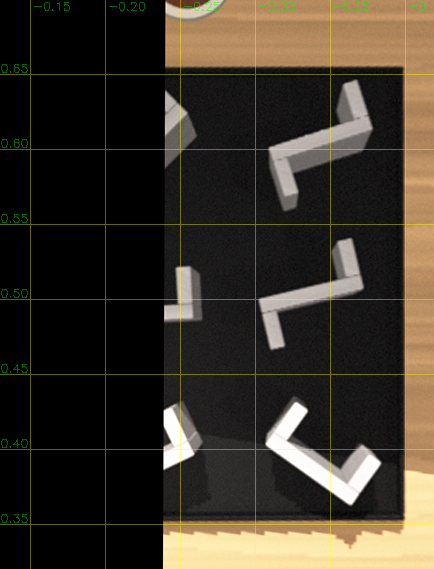

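Run:
```python
from h import *
plan([(.3885,-.3385,.13,-35,28),(.3885,-.3385,.012,None,28)])
```

```text
now [ 0.475  -0.3953  0.2413] yaw -0.1 j7 0.50 open 0.0601 t 12.37 F [ 0.1  1.3 -0.6] axes [[-0.0, 0.0, 1.0], [-0.0, 1.0, -0.0], [-1.0, -0.0, -0.0]]
5 [22, 11, -17, np.float64(7.0), 28, 22, 9, -19, np.float64(7.0), 28, 22, 7, -20, np.float64(7.0), 28, 23, 5, -20, np.float64(7.0), 28, 22, 2, -20, np.float64(7.0), 28] -> [ 0.389  -0.3384  0.1302] yaw -35.1
4 [30, 0, 0, np.float64(-0.0), 28, 29, 0, 0, np.float64(-0.0), 28, 30, 0, 0, np.float64(-0.0), 28, 29, 0, 0, np.float64(-0.0), 28] -> [ 0.389  -0.3386  0.0122] yaw -35.1
```

Emit:
step_arm(
  series=[22,11,-17,7,28,22,9,-19,7,28,22,7,-20,7,28,23,5,-20,7,28,22,2,-20,7,28,0,0,0,0,28,0,0,0,0,28],
)

```text
t: 12.95
position: [0.3876, -0.3308, 0.1298]
ee_rot: [0.21, 0.677, -0.209, 0.674]
contact_force: [1.8, 0.1, 0.5]
opening: 0.0282
```

Run:
```python
from h import *
f=grab("wrist"); crop(f,0,0,560,420,1,"w7.png")
K=w2p(f,(.3885,-.3385,.044)); print(K)
plan([(.3885,-.3385,.012,-35,28)])
```

```text
[284.19319162 220.37743528]
now [ 0.3901 -0.3327  0.1317] yaw -34.5 j7 -0.06 open 0.0282 t 13.00 F [ 0.3 -1.3  1.5] axes [[0.0, 0.57, 0.82], [-0.0, 0.82, -0.57], [-1.0, -0.0, 0.0]]
4 [30, -1, 0, np.float64(0.1), 28, 30, -2, 1, np.float64(0.1), 28, 30, -1, 0, np.float64(0.1), 28, 30, -2, 1, np.float64(0.1), 28] -> [ 0.3884 -0.3388  0.0117] yaw -34.9
```

View pics/w7.png

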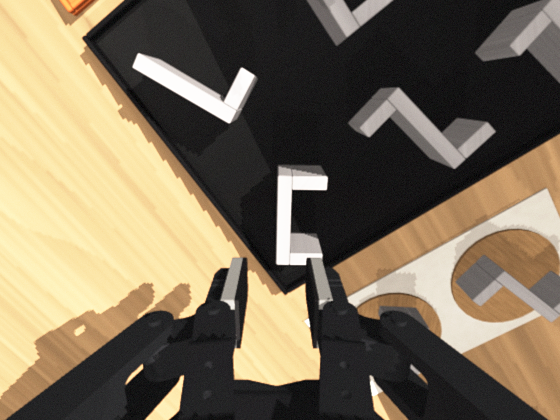

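Wrist view: the target U's web runs vertically at pixels (285,170)-(285,262), aligned between the fingers; predicted web centre (284,220) matches. Descend.

Emit:
step_arm(
  series=[30,-1,0,0,28,30,-2,1,0,28,30,-2,0,0,28,20,-1,1,0,28,11,0,0,0,28,0,0,0,0,28,0,0,0,0,0,0,0,0,0,0,0,0,0,0,0,0,0,0,0,0],
)

```text
t: 13.83
position: [0.3897, -0.3405, 0.012]
ee_rot: [0.21, 0.674, -0.211, 0.676]
contact_force: [1.0, 0.1, 2.8]
opening: 0.009
```

Emit:
step_arm(
  series=[0,0,0,0,0,-20,0,0,0,0,-35,0,0,0,0,-35,0,0,0,0,-35,0,0,0,0,-25,0,0,0,0,0,0,0,0,0],
)

```text
t: 14.42
position: [0.3916, -0.342, 0.1667]
ee_rot: [0.209, 0.671, -0.213, 0.679]
contact_force: [1.5, -0.5, -1.5]
opening: 0.0095
```

Run:
```python
from h import *
f=grab("wrist"); crop(f,0,0,560,420,1,"w8.png")
plan([(.46,-.05,.19,-10,0),(.58,.305,.15,5,0)],tstep=4)
```

```text
now [ 0.39   -0.341   0.1637] yaw -34.7 j7 -0.04 open 0.0091 t 14.47 F [ 0.6 -0.9 -1.3] axes [[0.01, 0.57, 0.82], [-0.01, 0.82, -0.57], [-1.0, -0.0, 0.01]]
8 [-3, 35, -13, np.float64(-3.1), 0, -4, 36, -12, np.float64(-3.1), 0, -3, 36, -10, np.float64(-3.1), 0, -4, 37, -8, np.float64(-3.1), 0, -3, 37, -6, np.float64(-3.1), 0, -4, 37, -3, np.float64(-3.1), 0, -3, 37, -2, np.float64(-3.1), 0, -4, 37, 1, np.float64(-3.1), 0] -> [ 0.4601 -0.05    0.1905] yaw -9.9
10 [4, 37, 6, np.float64(-1.5), 0, 4, 37, 7, np.float64(-1.5), 0, 4, 37, 8, np.float64(-1.5), 0, 4, 36, 8, np.float64(-1.5), 0, 4, 36, 9, np.float64(-1.5), 0, 4, 36, 11, np.float64(-1.5), 0, 4, 36, 11, np.float64(-1.5), 0, 4, 35, 12, np.float64(-1.5), 0, 4, 35, 13, np.float64(-1.5), 0, 3, 35, 15, np.float64(-1.5), 0] -> [0.5801 0.3047 0.1502] yaw 5.1
```

View pics/w8.png

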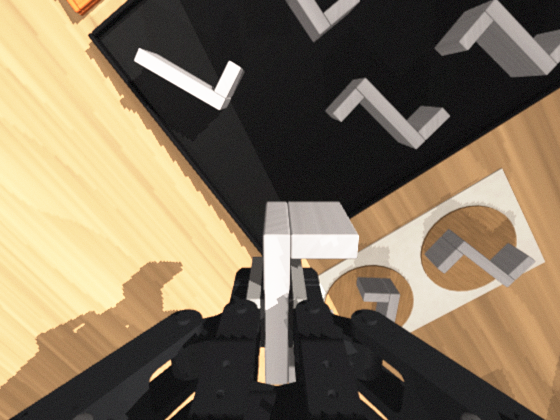

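Emit:
step_arm(
  series=[-3,35,-13,-3.1,0,-4,36,-12,-3.1,0,-3,36,-10,-3.1,0,-4,37,-8,-3.1,0,-3,37,-6,-3.1,0,-4,37,-3,-3.1,0,-3,37,-2,-3.1,0,-4,37,1,-3.1,0],
)

```text
t: 15.13
position: [0.4566, -0.0471, 0.1867]
ee_rot: [0.06, 0.706, -0.06, 0.703]
contact_force: [1.3, 0.4, -1.7]
opening: 0.0097
```

Emit:
step_arm(
  series=[4,37,6,-1.5,0,4,37,7,-1.5,0,4,37,8,-1.5,0,4,36,8,-1.5,0,4,36,9,-1.5,0,4,36,11,-1.5,0,4,36,11,-1.5,0,4,35,12,-1.5,0,4,35,13,-1.5,0,3,35,15,-1.5,0],
)

```text
t: 15.97
position: [0.5771, 0.3068, 0.1461]
ee_rot: [-0.033, 0.708, 0.031, 0.705]
contact_force: [1.1, -1.3, -0.2]
opening: 0.0089
```

Emit:
step_arm(
  series=[0,0,0,0,0,0,0,0,0,0],
)

```text
t: 16.13
position: [0.5754, 0.3092, 0.1458]
ee_rot: [-0.034, 0.708, 0.034, 0.704]
contact_force: [-0.2, -0.8, -0.3]
opening: 0.009
```

Run:
```python
from h import *
plan([(.58,.305,.015,None,0)])
```

```text
now [0.5754 0.3092 0.1458] yaw 5.5 j7 -0.72 open 0.0090 t 16.13 F [-0.2 -0.8 -0.3] axes [[-0.01, -0.1, 1.0], [-0.0, 1.0, 0.1], [-1.0, 0.0, -0.01]]
4 [33, -1, 1, np.float64(-0.0), 0, 33, -1, 1, np.float64(-0.0), 0, 32, -1, 2, np.float64(-0.0), 0, 33, -2, 1, np.float64(-0.0), 0] -> [0.58   0.3047 0.0148] yaw 5.5
```

Emit:
step_arm(
  series=[33,-1,1,0,0,33,-1,1,0,0,32,-1,2,0,0,20,-1,1,0,0,12,0,0,0,0,0,0,0,0,0,0,0,0,0,0],
)

```text
t: 16.72
position: [0.5836, 0.3018, 0.0194]
ee_rot: [-0.031, 0.707, 0.031, 0.706]
contact_force: [-0.7, 1.3, -1.6]
opening: 0.0093
```

Emit:
step_arm(
  series=[5,0,0,0,0,0,0,0,0,0,0,0,0,0,28,0,0,0,0,28,0,0,0,0,28,-20,0,0,0,28,-38,0,0,0,28,-38,0,0,0,28,-38,0,0,0,28,-38,0,0,0,28],
)

```text
t: 17.55
position: [0.5833, 0.3029, 0.1887]
ee_rot: [-0.032, 0.706, 0.032, 0.707]
contact_force: [1.1, 0.4, 0.4]
opening: 0.0281
```

Run:
```python
from h import *
f=grab("wrist"); crop(f,0,0,560,420,1,"w9.png")
f=grab("top"); rect(f,0.32,0.78,-0.42,0.13,0.044,1300,"t9.png")
plan([(.5,-.22,.21,0,30)])
```

```text
now [0.5868 0.3065 0.1957] yaw 5.1 j7 -0.69 open 0.0283 t 17.65 F [ 0.4  0.7 -0. ] axes [[0.01, -0.09, 1.0], [0.01, 1.0, 0.09], [-1.0, 0.01, 0.01]]
15 [-1, -34, -9, np.float64(0.3), 30, -1, -35, -9, np.float64(0.3), 30, -1, -35, -8, np.float64(0.3), 30, -1, -35, -8, np.float64(0.3), 30, -1, -35, -8, np.float64(0.3), 30, -2, -35, -8, np.float64(0.3), 30, -1, -35, -8, np.float64(0.3), 30, -2, -34, -8, np.float64(0.3), 30, -1, -35, -7, np.float64(0.3), 30, -2, -35, -7, np.float64(0.3), 30, -1, -35, -7, np.float64(0.3), 30, -2, -34, -7, np.float64(0.3), 30, -1, -35, -7, np.float64(0.3), 30, -2, -34, -7, np.float64(0.3), 30, -1, -35, -6, np.float64(0.3), 30] -> [ 0.5001 -0.2201  0.2096] yaw 0.6
```

View pics/w9.png

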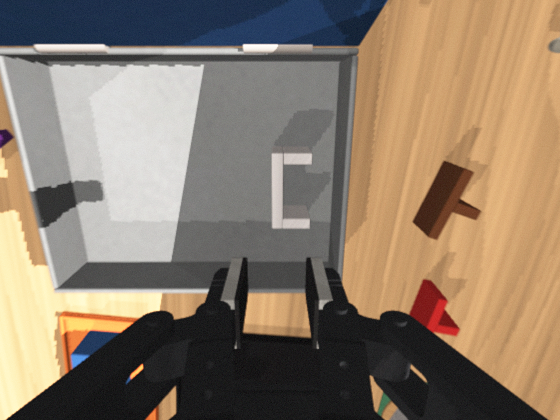

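View pics/t9.png

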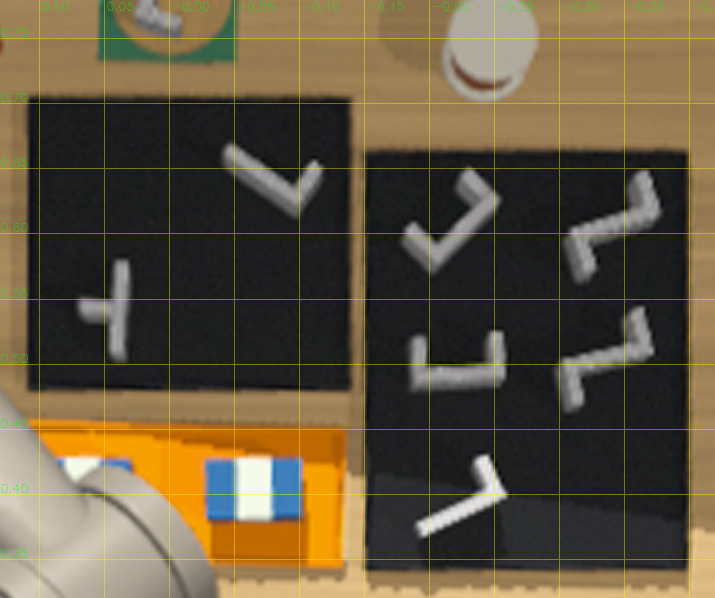

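Emit:
step_arm(
  series=[-1,-37,-8,0.3,28,0,-37,-8,0.3,28,-1,-37,-8,0.3,28,0,-37,-8,0.3,28,-1,-37,-8,0.3,28,0,-37,-8,0.3,28,-1,-37,-7,0.3,28,0,-37,-7,0.3,28,-1,-37,-7,0.3,28,0,-37,-7,0.3,28],
)

```text
t: 18.48
position: [0.5316, -0.0732, 0.1916]
ee_rot: [-0.013, 0.707, 0.013, 0.707]
contact_force: [1.6, 0.3, -0.2]
opening: 0.0278
```

Emit:
step_arm(
  series=[0,-37,-6,0.3,28,0,-37,-6,0.3,28,0,-37,-5,0.3,28,0,-37,-5,0.3,28,0,-37,-5,0.3,28,0,-37,-5,0.3,28,0,0,0,0,28,0,0,0,0,28],
)

```text
t: 19.15
position: [0.5039, -0.298, 0.1906]
ee_rot: [0.0, 0.707, -0.001, 0.707]
contact_force: [0.6, 0.6, 0.1]
opening: 0.0279
```

Run:
```python
from h import *
f=grab("wrist")
rect(f,.45,.68,-.32,-.12,.044,2500,"w10.png")
plan([(.49,-.222,.13,3,30)])
```

```text
now [ 0.505  -0.2948  0.191 ] yaw 0.2 j7 0.28 open 0.0283 t 19.20 F [0.4 0.7 0.2] axes [[-0.0, -0.0, 1.0], [0.0, 1.0, 0.0], [-1.0, 0.0, -0.0]]
3 [20, 24, -5, np.float64(-0.9), 30, 21, 24, -4, np.float64(-0.9), 30, 20, 25, -5, np.float64(-0.9), 30] -> [ 0.4896 -0.222   0.13  ] yaw 2.9
```

View pics/w10.png

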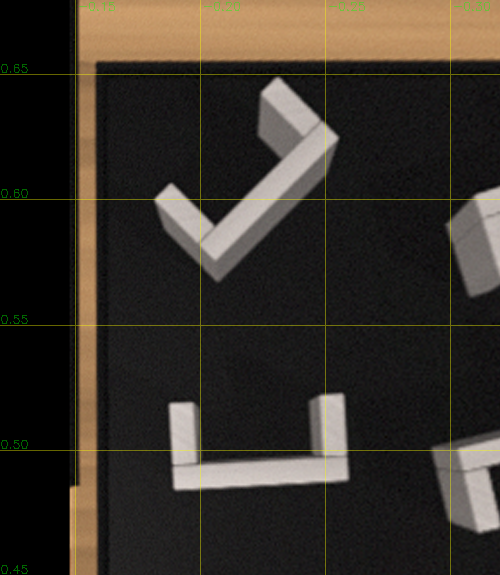

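Emit:
step_arm(
  series=[20,23,-5,-1,28,21,23,-5,-1,28,20,23,-5,-1,28,0,0,0,0,28,0,0,0,0,28],
)

```text
t: 19.62
position: [0.488, -0.2212, 0.1294]
ee_rot: [-0.022, 0.708, 0.024, 0.706]
contact_force: [-0.1, 0.1, 0.0]
opening: 0.0281
```

Run:
```python
from h import *
f=grab("wrist"); crop(f,120,100,440,420,2,"w11.png"); print(w2p(f,(.491,-.2244,.044)))
plan([(.491,-.2244,.012,3,28)])
```

```text
[280.28899839 217.98213084]
now [ 0.4892 -0.2236  0.1305] yaw 3.6 j7 0.21 open 0.0281 t 19.67 F [ 1.3 -1.2  1.5] axes [[0.0, -0.06, 1.0], [-0.0, 1.0, 0.06], [-1.0, -0.0, 0.0]]
4 [30, 0, 0, np.float64(0.1), 28, 30, 0, 1, np.float64(0.1), 28, 29, 0, 0, np.float64(0.1), 28, 30, -1, 1, np.float64(0.1), 28] -> [ 0.4913 -0.2245  0.0115] yaw 3.2
```

View pics/w11.png

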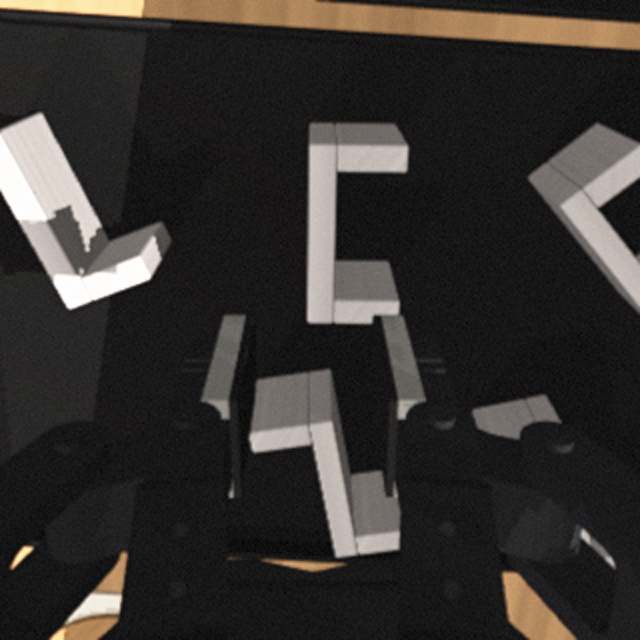

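Emit:
step_arm(
  series=[30,0,1,0,28,30,0,1,0,28,29,0,0,0,28,20,-1,0,0,28,11,0,0,0,28,0,0,0,0,28,0,0,0,0,0,0,0,0,0,0,0,0,0,0,0,0,0,0,0,0],
)

```text
t: 20.5
position: [0.4923, -0.227, 0.0119]
ee_rot: [-0.021, 0.706, 0.02, 0.708]
contact_force: [0.3, 0.6, 3.2]
opening: 0.0091
```

Emit:
step_arm(
  series=[0,0,0,0,0,-20,0,0,0,0,-35,0,0,0,0,-35,0,0,0,0,-35,0,0,0,0,-30,0,0,0,0,0,0,0,0,0],
)

```text
t: 21.08
position: [0.4954, -0.2275, 0.1726]
ee_rot: [-0.023, 0.702, 0.018, 0.711]
contact_force: [1.3, 0.3, 0.4]
opening: 0.0093
```

Run:
```python
from h import *
plan([(.507,.305,.15,5,0),(.507,.305,.014,None,0)],step=38)
```

```text
now [ 0.4954 -0.2275  0.1726] yaw 3.3 j7 0.23 open 0.0093 t 21.08 F [1.3 0.3 0.4] axes [[0.01, -0.06, 1.0], [-0.01, 1.0, 0.06], [-1.0, -0.01, 0.01]]
15 [1, 35, 3, np.float64(-0.1), 0, 1, 35, 3, np.float64(-0.1), 0, 1, 35, 3, np.float64(-0.1), 0, 1, 35, 3, np.float64(-0.1), 0, 1, 36, 3, np.float64(-0.1), 0, 1, 35, 3, np.float64(-0.1), 0, 2, 36, 3, np.float64(-0.1), 0, 1, 35, 3, np.float64(-0.1), 0, 2, 36, 3, np.float64(-0.1), 0, 1, 35, 3, np.float64(-0.1), 0, 2, 36, 4, np.float64(-0.1), 0, 1, 35, 4, np.float64(-0.1), 0, 2, 35, 4, np.float64(-0.1), 0, 1, 36, 3, np.float64(-0.1), 0, 2, 35, 4, np.float64(-0.1), 0] -> [0.5073 0.3046 0.1495] yaw 4.8
4 [34, 0, 0, np.float64(-0.0), 0, 34, 0, -1, np.float64(-0.0), 0, 34, 1, 0, np.float64(-0.0), 0, 33, 0, -1, np.float64(-0.0), 0] -> [0.5069 0.3046 0.0145] yaw 4.8
```

Emit:
step_arm(
  series=[1,35,3,-0.1,0,1,35,3,-0.1,0,1,35,3,-0.1,0,1,35,3,-0.1,0,1,36,3,-0.1,0,1,35,3,-0.1,0,2,36,3,-0.1,0,1,35,3,-0.1,0,2,36,3,-0.1,0,1,35,3,-0.1,0],
)

```text
t: 21.92
position: [0.4968, 0.1292, 0.1529]
ee_rot: [-0.027, 0.707, 0.026, 0.706]
contact_force: [1.1, -0.3, -0.8]
opening: 0.0093
```

Emit:
step_arm(
  series=[2,36,4,-0.1,0,1,35,4,-0.1,0,2,35,4,-0.1,0,1,36,3,-0.1,0,2,35,4,-0.1,0,0,0,0,0,0,0,0,0,0,0,34,0,0,0,0,34,0,0,0,0,0,0,0,0,0],
)

```text
t: 22.75
position: [0.4991, 0.2993, 0.0704]
ee_rot: [-0.032, 0.71, 0.026, 0.703]
contact_force: [-0.3, -2.1, -2.5]
opening: 0.0095
```

Run:
```python
from h import *
plan([(.507,.305,.014,None,0)])
```

```text
now [0.4991 0.2993 0.0704] yaw 4.7 j7 -0.85 open 0.0095 t 22.75 F [-0.3 -2.1 -2.5] axes [[-0.01, -0.08, 1.0], [-0.01, 1.0, 0.08], [-1.0, -0.01, -0.01]]
2 [28, 3, 4, np.float64(-0.0), 0, 28, 3, 5, np.float64(-0.0), 0] -> [0.507  0.3054 0.0143] yaw 4.7
```

Emit:
step_arm(
  series=[28,3,3,0,0,20,0,3,0,0,8,0,0,0,0,0,0,0,0,0,0,0,0,0,0],
)

```text
t: 23.17
position: [0.5088, 0.3087, 0.0223]
ee_rot: [-0.029, 0.706, 0.029, 0.707]
contact_force: [0.1, -0.1, -0.2]
opening: 0.0092
```

Emit:
step_arm(
  series=[8,0,0,0,0,0,0,0,0,0,0,0,0,0,28,0,0,0,0,28,0,0,0,0,28,-20,0,0,0,28,-38,0,0,0,28,-38,0,0,0,28,-38,0,0,0,28,-38,0,0,0,28],
)

```text
t: 24.0
position: [0.5079, 0.3093, 0.1875]
ee_rot: [-0.03, 0.706, 0.03, 0.707]
contact_force: [0.8, 0.6, -0.4]
opening: 0.0279
```

Run:
```python
from h import *
f=grab("wrist"); crop(f,0,0,560,420,1,"w12.png")
f=grab("top"); rect(f,0.32,0.78,-0.42,0.13,0.044,1300,"t12.png")
plan([(.604,-.30,.21,20,30)])
```

```text
now [0.5113 0.3132 0.1936] yaw 4.8 j7 -0.79 open 0.0278 t 24.10 F [-0.   0.4 -1. ] axes [[0.01, -0.08, 1.0], [0.01, 1.0, 0.08], [-1.0, 0.01, 0.01]]
17 [-1, -36, 2, np.float64(-0.9), 30, -1, -36, 2, np.float64(-0.9), 30, -1, -37, 1, np.float64(-0.9), 30, -1, -36, 1, np.float64(-0.9), 30, -1, -37, 0, np.float64(-0.9), 30, -1, -36, 0, np.float64(-0.9), 30, -1, -37, -1, np.float64(-0.9), 30, -1, -36, -2, np.float64(-0.9), 30, -1, -36, -2, np.float64(-0.9), 30, -1, -36, -3, np.float64(-0.9), 30, -2, -37, -3, np.float64(-0.9), 30, -1, -36, -4, np.float64(-0.9), 30, -2, -36, -4, np.float64(-0.9), 30, -1, -36, -5, np.float64(-0.9), 30, -2, -36, -6, np.float64(-0.9), 30, -1, -37, -6, np.float64(-0.9), 30, -2, -36, -7, np.float64(-0.9), 30] -> [ 0.604  -0.2999  0.2102] yaw 20.1
```

View pics/w12.png

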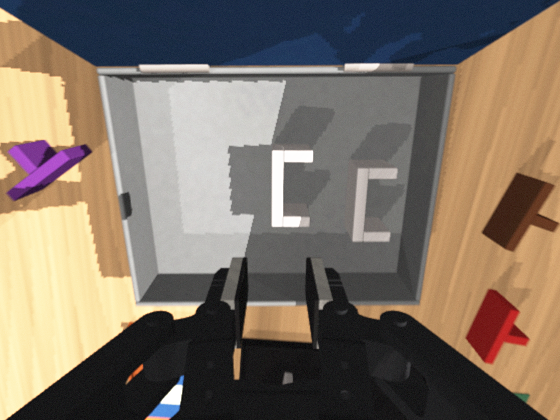

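View pics/t12.png

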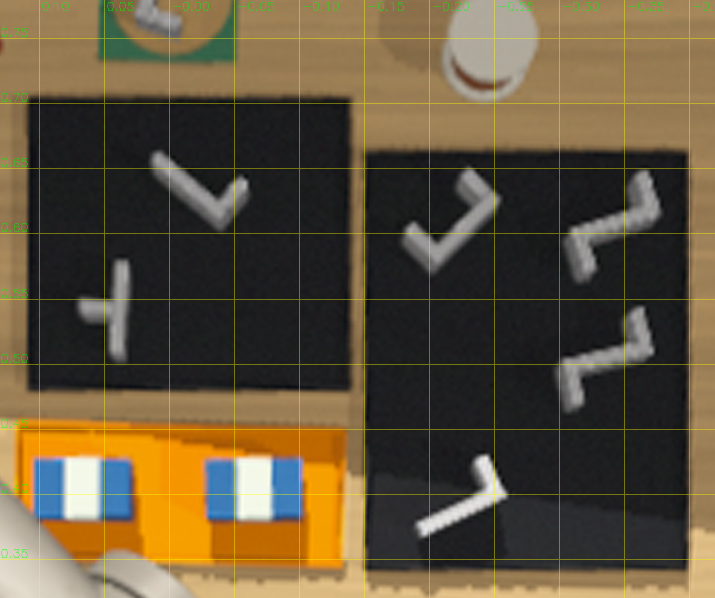

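Emit:
step_arm(
  series=[0,-36,2,-0.9,28,0,-36,2,-0.9,28,0,-37,1,-0.9,28,0,-36,1,-0.9,28,0,-37,0,-0.9,28,0,-36,0,-0.9,28,0,-37,-1,-0.9,28,0,-36,-2,-0.9,28,0,-36,-2,-0.9,28,0,-36,-3,-0.9,28],
)

```text
t: 24.93
position: [0.5622, -0.0519, 0.1854]
ee_rot: [-0.086, 0.702, 0.085, 0.702]
contact_force: [0.6, 0.1, -0.0]
opening: 0.0279
```

Emit:
step_arm(
  series=[0,-37,-3,-0.9,28,0,-36,-4,-0.9,28,0,-36,-4,-0.9,28,0,-36,-5,-0.9,28,0,-36,-6,-0.9,28,0,-37,-6,-0.9,28,0,-30,-7,-0.9,28,0,0,0,0,28,0,0,0,0,28],
)

```text
t: 25.68
position: [0.5982, -0.3015, 0.1841]
ee_rot: [-0.122, 0.697, 0.122, 0.696]
contact_force: [0.5, 1.1, -1.3]
opening: 0.0278
```

Run:
```python
from h import *
f=grab("wrist")
rect(f,.52,.70,-.32,-.12,.044,2500,"w13.png")
plan([(.604,-.227,.13,45,28)])
```

```text
now [ 0.5989 -0.2983  0.1847] yaw 20.0 j7 0.51 open 0.0283 t 25.73 F [ 0.1  1.4 -0.2] axes [[-0.0, -0.34, 0.94], [0.0, 0.94, 0.34], [-1.0, 0.0, 0.0]]
4 [14, 16, 7, np.float64(-6.2), 28, 14, 15, 9, np.float64(-6.2), 28, 13, 15, 11, np.float64(-6.2), 28, 14, 13, 12, np.float64(-6.2), 28] -> [ 0.6039 -0.2272  0.1298] yaw 44.8
```

View pics/w13.png

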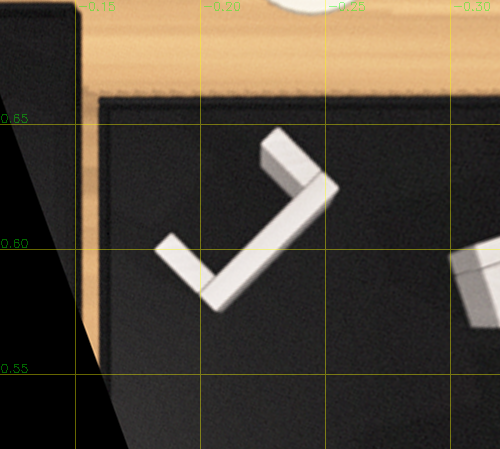

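Emit:
step_arm(
  series=[14,16,7,-6.2,28,14,15,9,-6.2,28,13,15,11,-6.2,28,14,13,12,-6.2,28,0,0,0,0,28,0,0,0,0,28],
)

```text
t: 26.23
position: [0.6038, -0.2235, 0.1301]
ee_rot: [-0.271, 0.653, 0.272, 0.653]
contact_force: [-0.8, -0.9, -0.4]
opening: 0.0276
```

Run:
```python
from h import *
f=grab("wrist"); crop(f,120,100,440,420,2,"w14.png"); print(w2p(f,(.604,-.2275,.044)))
plan([(.604,-.2275,.012,45,28)])
```

```text
[271.98365952 216.83911517]
now [ 0.6042 -0.226   0.1309] yaw 45.0 j7 0.76 open 0.0279 t 26.28 F [-0.2 -0.1  0.6] axes [[0.0, -0.71, 0.71], [-0.0, 0.71, 0.71], [-1.0, -0.0, -0.0]]
4 [30, 0, 0, np.float64(-0.0), 28, 30, 0, 0, np.float64(-0.0), 28, 29, 0, -1, np.float64(-0.0), 28, 30, -1, 0, np.float64(-0.0), 28] -> [ 0.6043 -0.2275  0.0119] yaw 45.0
```

View pics/w14.png

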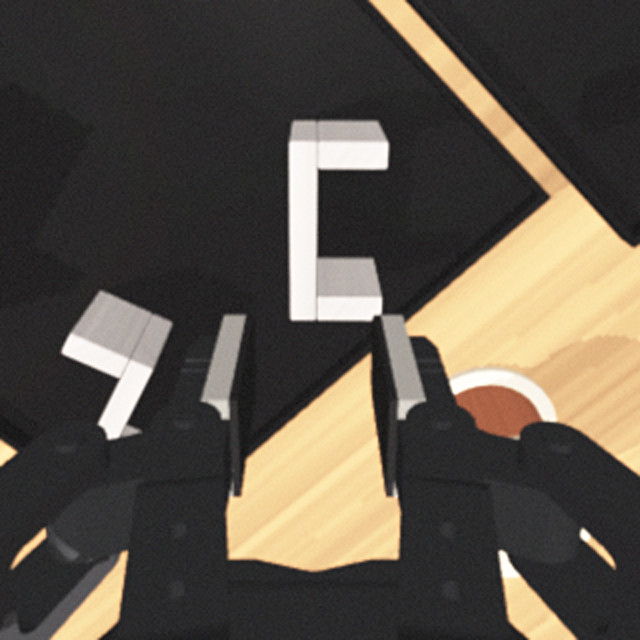

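Emit:
step_arm(
  series=[30,0,0,0,28,30,0,0,0,28,29,0,-1,0,28,20,-1,0,0,28,11,0,0,0,28,0,0,0,0,28,0,0,0,0,0,0,0,0,0,0,0,0,0,0,0,0,0,0,0,0],
)

```text
t: 27.12
position: [0.6054, -0.2288, 0.0123]
ee_rot: [-0.271, 0.653, 0.269, 0.654]
contact_force: [-0.0, -0.2, 2.5]
opening: 0.0095
```

Emit:
step_arm(
  series=[0,0,0,0,0,-20,0,0,0,0,-35,0,0,0,0,-35,0,0,0,0,-35,0,0,0,0,-30,0,0,0,0,0,0,0,0,0],
)

```text
t: 27.7
position: [0.6084, -0.2283, 0.1737]
ee_rot: [-0.273, 0.649, 0.267, 0.658]
contact_force: [0.7, 0.1, -0.5]
opening: 0.0092
```

Run:
```python
from h import *
plan([(.435,.3,.155,5,0),(.435,.3,.014,None,0)],step=37)
```

```text
now [ 0.6084 -0.2283  0.1737] yaw 44.9 j7 0.79 open 0.0092 t 27.70 F [ 0.7  0.1 -0.5] axes [[0.01, -0.71, 0.71], [-0.0, 0.71, 0.71], [-1.0, -0.01, 0.01]]
16 [1, 31, 16, np.float64(2.5), 0, 1, 32, 14, np.float64(2.5), 0, 1, 32, 13, np.float64(2.5), 0, 1, 33, 11, np.float64(2.5), 0, 1, 33, 10, np.float64(2.5), 0, 1, 34, 9, np.float64(2.5), 0, 1, 34, 7, np.float64(2.5), 0, 1, 34, 6, np.float64(2.5), 0, 1, 35, 4, np.float64(2.5), 0, 1, 35, 2, np.float64(2.5), 0, 1, 35, 1, np.float64(2.5), 0, 1, 35, 0, np.float64(2.5), 0, 1, 34, -2, np.float64(2.5), 0, 1, 34, -4, np.float64(2.5), 0, 0, 34, -5, np.float64(2.5), 0, 1, 35, -6, np.float64(2.5), 0] -> [0.4353 0.3004 0.1546] yaw 4.9
4 [35, 0, -1, np.float64(-0.0), 0, 35, 0, 0, np.float64(-0.0), 0, 35, 0, -1, np.float64(-0.0), 0, 36, 0, 0, np.float64(-0.0), 0] -> [0.4353 0.2998 0.0136] yaw 4.9
```

Emit:
step_arm(
  series=[1,31,16,2.5,0,1,32,14,2.5,0,1,32,13,2.5,0,1,33,11,2.5,0,1,33,10,2.5,0,1,34,9,2.5,0,1,34,7,2.5,0,1,34,6,2.5,0,1,35,4,2.5,0,1,35,2,2.5,0],
)

```text
t: 28.53
position: [0.494, 0.1038, 0.1551]
ee_rot: [-0.122, 0.697, 0.121, 0.697]
contact_force: [0.5, -0.8, -1.6]
opening: 0.0093
```

Emit:
step_arm(
  series=[1,35,1,2.5,0,1,35,0,2.5,0,1,34,-2,2.5,0,1,34,-4,2.5,0,0,34,-5,2.5,0,1,35,-6,2.5,0,0,0,0,0,0,0,0,0,0,0],
)

```text
t: 29.2
position: [0.4279, 0.3036, 0.1504]
ee_rot: [-0.033, 0.707, 0.034, 0.706]
contact_force: [0.3, -0.7, -1.3]
opening: 0.0095
```

Run:
```python
from h import *
plan([(.435,.3,.014,5,0)])
```

```text
now [0.4279 0.3036 0.1504] yaw 5.4 j7 -0.85 open 0.0095 t 29.20 F [ 0.3 -0.7 -1.3] axes [[-0.0, -0.09, 1.0], [0.0, 1.0, 0.09], [-1.0, 0.0, -0.0]]
4 [34, -1, 2, np.float64(0.1), 0, 34, -1, 2, np.float64(0.1), 0, 34, -1, 1, np.float64(0.1), 0, 34, -1, 2, np.float64(0.1), 0] -> [0.4351 0.3004 0.0144] yaw 5.0
```

Emit:
step_arm(
  series=[34,-1,2,0,0,34,-1,2,0,0,34,0,1,0,0,20,0,0,0,0,10,0,0,0,0,0,0,0,0,0,0,0,0,0,0,0,0,0,0,0],
)

```text
t: 29.87
position: [0.437, 0.2995, 0.02]
ee_rot: [-0.03, 0.705, 0.031, 0.707]
contact_force: [0.4, 0.9, -0.7]
opening: 0.0092
```

Emit:
step_arm(
  series=[6,0,0,0,0,0,0,0,0,0,0,0,0,0,28,0,0,0,0,28,0,0,0,0,28,-20,0,0,0,28,-38,0,0,0,28,-38,0,0,0,28,-38,0,0,0,28,-38,0,0,0,28],
)

```text
t: 30.7
position: [0.435, 0.2986, 0.1861]
ee_rot: [-0.031, 0.707, 0.031, 0.706]
contact_force: [0.9, 0.0, 0.5]
opening: 0.0278
```

Run:
```python
from h import *
f=grab("wrist"); crop(f,0,0,560,420,1,"w15.png")
f=grab("top"); crop(f,40,140,420,300,2,"t15.png")
plan([(.5,.33,.34,5,0)])
```

```text
now [0.4386 0.3026 0.1913] yaw 4.9 j7 -0.82 open 0.0275 t 30.80 F [-0.9  0.8  0.4] axes [[0.01, -0.09, 1.0], [0.01, 1.0, 0.09], [-1.0, 0.01, 0.01]]
5 [-30, 5, 13, np.float64(-0.0), 0, -29, 5, 13, np.float64(-0.0), 0, -30, 4, 13, np.float64(-0.0), 0, -29, 5, 13, np.float64(-0.0), 0, -30, 4, 13, np.float64(-0.0), 0] -> [0.4997 0.3299 0.3403] yaw 4.9
```

View pics/w15.png

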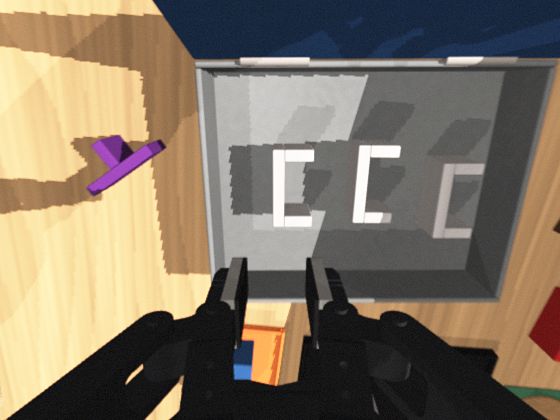

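View pics/t15.png

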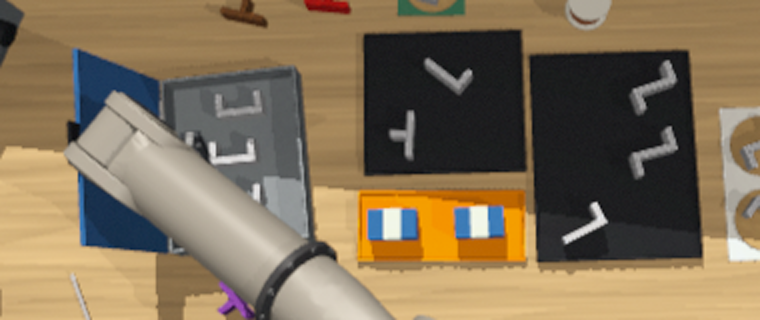

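Run:
```python
from h import *
f=grab("top");g=grab("scene")
print("case corners guess:")
c=np.array([.509,.306,0]);a=np.radians(94.9);ex=np.array([np.cos(a),np.sin(a),0]);ey=np.array([-np.sin(a),np.cos(a),0]);ez=np.array([0,0,1])
for sx in(-1,1):
  for sy in(-1,1):
    P=c+ex*.105*sx+ey*.135*sy+ez*.06; print(sx,sy,P.round(3),w2p(f,P).round(),w2p(g,P).round())
for th in (1.7,1.75,1.8,1.85,1.9,1.95,2.0):
  o=[]
  for sy in(-1,1):
    P=c+ex*(.105-.21*np.cos(th))+ey*.135*sy+ez*(.06+.21*np.sin(th)); o+=[P.round(3),w2p(f,P).round(),w2p(g,P).round()]
  print(th,o)
crop(g,320,60,540,250,3,"s15.png")
```

```text
case corners guess:
-1 -1 [0.652 0.213 0.06 ] [187. 172.] [390. 230.]
-1 1 [0.383 0.19  0.06 ] [194. 259.] [343. 155.]
1 -1 [0.635 0.422 0.06 ] [120. 180.] [464. 207.]
1 1 [0.366 0.399 0.06 ] [125. 267.] [408. 138.]
1.7 [array([0.632, 0.449, 0.268]), array([ 86., 162.]), array([513., 145.]), array([0.363, 0.426, 0.268]), array([ 90., 262.]), array([440.,  73.])]
1.75 [array([0.631, 0.459, 0.267]), array([ 83., 163.]), array([517., 144.]), array([0.362, 0.436, 0.267]), array([ 87., 262.]), array([444.,  73.])]
1.8 [array([0.63 , 0.47 , 0.265]), array([ 79., 164.]), array([520., 144.]), array([0.361, 0.447, 0.265]), array([ 83., 263.]), array([447.,  73.])]
1.85 [array([0.63 , 0.48 , 0.262]), array([ 76., 164.]), array([523., 144.]), array([0.361, 0.457, 0.262]), array([ 80., 263.]), array([450.,  73.])]
1.9 [array([0.629, 0.49 , 0.259]), array([ 73., 165.]), array([526., 144.]), array([0.36 , 0.467, 0.259]), array([ 76., 264.]), array([453.,  74.])]
1.95 [array([0.628, 0.5  , 0.255]), array([ 70., 166.]), array([529., 144.]), array([0.359, 0.477, 0.255]), array([ 73., 264.]), array([456.,  74.])]
2.0 [array([0.627, 0.509, 0.251]), array([ 67., 167.]), array([532., 144.]), array([0.358, 0.486, 0.251]), array([ 70., 265.]), array([458.,  75.])]
```

View pics/s15.png

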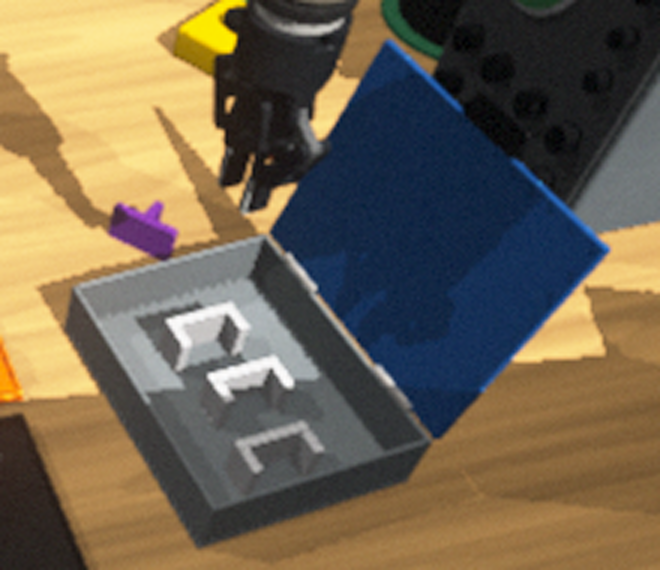

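Run:
```python
from h import *
f=grab("top");g=grab("scene")
for z in (0,.1,.2,.3): print(z,[p2w(f,*q,z)[:2].round(3) for q in ((50,150),(20,200),(30,260))])
# box edge in scene nearest
for z in (0,.1,.2): print(z,[p2w(g,*q,z)[:2].round(3) for q in ((468,60),(520,125))])
plan([(.48,.30,.36,5,64),(.497,.452,.36,5,64),(.497,.452,.245,5,64)])
```

```text
0 [array([0.758, 0.675]), array([0.593, 0.762]), array([0.4  , 0.716])]
0.1 [array([0.725, 0.629]), array([0.571, 0.71 ]), array([0.389, 0.667])]
0.2 [array([0.692, 0.582]), array([0.548, 0.658]), array([0.379, 0.618])]
0.3 [array([0.66 , 0.536]), array([0.526, 0.607]), array([0.369, 0.57 ])]
0 [array([-0.025,  0.853]), array([0.347, 0.82 ])]
0.1 [array([0.107, 0.73 ]), array([0.435, 0.701])]
0.2 [array([0.238, 0.608]), array([0.522, 0.583])]
now [0.4349 0.2977 0.1829] yaw 4.9 j7 -0.83 open 0.0280 t 31.00 F [ 0.4  0.1 -0.9] axes [[-0.0, -0.09, 1.0], [-0.0, 1.0, 0.09], [-1.0, -0.0, -0.0]]
5 [-35, 0, 9, np.float64(-0.0), 64, -36, 0, 9, np.float64(-0.0), 64, -35, -1, 9, np.float64(-0.0), 64, -36, 0, 9, np.float64(-0.0), 64, -35, -1, 9, np.float64(-0.0), 64] -> [0.4803 0.2999 0.3598] yaw 4.9
5 [0, 30, 6, np.float64(-0.0), 64, 0, 30, 6, np.float64(-0.0), 64, 0, 30, 6, np.float64(-0.0), 64, 0, 30, 6, np.float64(-0.0), 64, -1, 30, 6, np.float64(-0.0), 64] -> [0.4973 0.452  0.3605] yaw 4.9
4 [29, 0, 0, np.float64(-0.0), 64, 29, 0, 0, np.float64(-0.0), 64, 29, 0, 0, np.float64(-0.0), 64, 28, 0, 0, np.float64(-0.0), 64] -> [0.497  0.4517 0.2455] yaw 4.9
```

Emit:
step_arm(
  series=[-35,0,9,0,64,-36,0,9,0,64,-35,0,9,0,64,-36,0,9,0,64,-35,0,9,0,64,0,0,0,-7,64,0,0,0,-7,64,0,0,0,-7,64,0,0,0,-7,64,0,0,0,-7,64],
)

```text
t: 31.83
position: [0.4802, 0.302, 0.3589]
ee_rot: [-0.244, 0.665, 0.243, 0.662]
contact_force: [0.3, -0.2, 0.4]
opening: 0.0641
```

Emit:
step_arm(
  series=[0,0,0,-7,64,0,0,0,-7,64,0,0,0,-7,64,0,0,0,-7,64,0,0,0,-7,64,0,0,0,-7,64,0,0,0,-7,64,0,0,0,-6,64,0,0,0,0,64],
)

```text
t: 32.58
position: [0.4803, 0.3021, 0.3589]
ee_rot: [-0.521, 0.479, 0.522, 0.476]
contact_force: [-0.2, -0.6, -0.3]
opening: 0.0642
```

Run:
```python
from h import *
plan([(.497,.46,.36,95,64)],step=32)
print(env.read_state()["joint_positions"].round(2))
```

```text
now [0.4803 0.3021 0.3589] yaw 95.1 j7 0.71 open 0.0642 t 32.58 F [-0.2 -0.6 -0.3] axes [[-0.0, -1.0, -0.09], [-0.0, -0.09, 1.0], [-1.0, 0.0, -0.0]]
5 [0, -6, 31, np.float64(0.0), 64, 0, -6, 31, np.float64(0.0), 64, 0, -6, 31, np.float64(0.0), 64, -1, -6, 31, np.float64(0.0), 64, 0, -7, 32, np.float64(0.0), 64] -> [0.4974 0.4602 0.3595] yaw 95.1
[ 0.07  0.54 -1.17  1.15  0.5   1.74  0.71]
```

Emit:
step_arm(
  series=[0,-6,31,0,64,0,-6,31,0,64,0,-6,31,0,64,0,-6,31,0,64,0,-6,31,0,64,0,0,0,0,64],
)

```text
t: 33.08
position: [0.4924, 0.4673, 0.3562]
ee_rot: [-0.522, 0.477, 0.525, 0.474]
contact_force: [-0.7, 0.3, -1.0]
opening: 0.0639
```

Run:
```python
from h import *
plan([(.497,.46,.245,95,64)],step=32)
print(env.read_state()["joint_positions"].round(2))
crop(grab("scene"),320,0,560,250,3,"s16.png")
crop(grab("wrist"),0,0,560,420,1,"w16.png")
```

```text
now [0.4924 0.4673 0.3562] yaw 95.5 j7 0.59 open 0.0639 t 33.08 F [-0.7  0.3 -1. ] axes [[-0.01, -1.0, -0.1], [-0.0, -0.1, 1.0], [-1.0, 0.01, 0.0]]
4 [28, -1, -2, np.float64(0.1), 64, 28, -1, -2, np.float64(0.1), 64, 28, -1, -2, np.float64(0.1), 64, 27, -2, -2, np.float64(0.1), 64] -> [0.4974 0.4598 0.2452] yaw 95.1
[-0.42  0.76 -1.04  0.73  0.66  1.89  0.59]
```

View pics/s16.png

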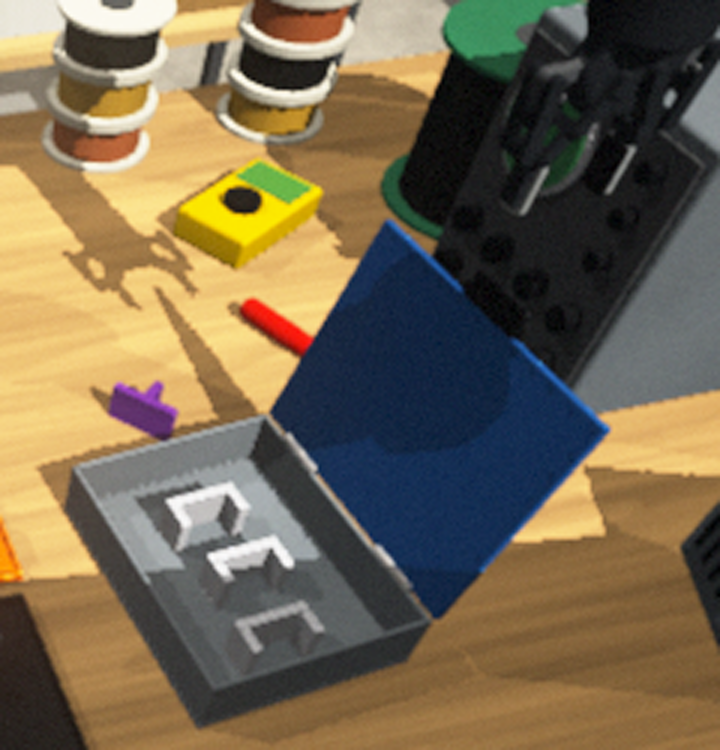

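View pics/w16.png

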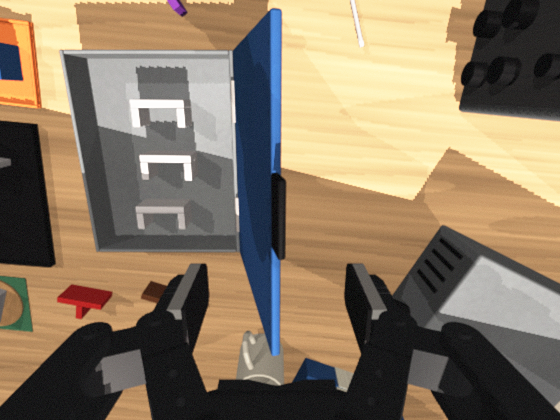

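Run:
```python
from h import *
f=grab("wrist")
for P in [(.495,.463,.284),(.465,.46,.284),(.525,.465,.284),(.4924,.4673,.245)]: print(P,w2p(f,P).round())
plan([(.497,.464,.245,95,64)],step=32)
```

```text
(0.495, 0.463, 0.284) [277. 218.]
(0.465, 0.46, 0.284) [277. 176.]
(0.525, 0.465, 0.284) [276. 257.]
(0.4924, 0.4673, 0.245) [283. 199.]
now [0.4966 0.4599 0.3597] yaw 94.9 j7 0.59 open 0.0644 t 33.23 F [ 0.2 -0.3  0.7] axes [[-0.0, -1.0, -0.09], [-0.0, -0.09, 1.0], [-1.0, 0.0, -0.0]]
4 [29, 0, 1, np.float64(-0.0), 64, 29, 0, 1, np.float64(-0.0), 64, 28, 0, 1, np.float64(-0.0), 64, 29, -1, 1, np.float64(-0.0), 64] -> [0.497  0.4637 0.2446] yaw 94.9
```

Emit:
step_arm(
  series=[28,-1,-1,0,64,28,-1,-1,0,64,28,-1,-1,0,64,27,-1,-1,0,64,0,0,0,0,64,0,0,0,0,64],
)

```text
t: 33.73
position: [0.5027, 0.4528, 0.2492]
ee_rot: [0.521, -0.48, -0.519, -0.478]
contact_force: [0.0, 0.3, 1.0]
opening: 0.0637
```

Run:
```python
from h import *
print(env.read_state()["joint_positions"].round(2))
plan([(.497,.464,.245,95,64)],step=32)
crop(grab("scene"),320,0,560,250,3,"s17.png")
crop(grab("wrist"),0,0,560,420,1,"w17.png")
```

```text
[-0.28  0.78 -1.05  1.03  0.66  1.64  0.53]
now [0.5027 0.4528 0.2492] yaw 94.7 j7 0.53 open 0.0637 t 33.73 F [0.  0.3 1. ] axes [[-0.0, -1.0, -0.08], [-0.0, -0.08, 1.0], [-1.0, 0.0, -0.0]]
1 [4, 5, 12, np.float64(-0.3), 64] -> [0.4967 0.4644 0.2452] yaw 95.0
```

View pics/s17.png

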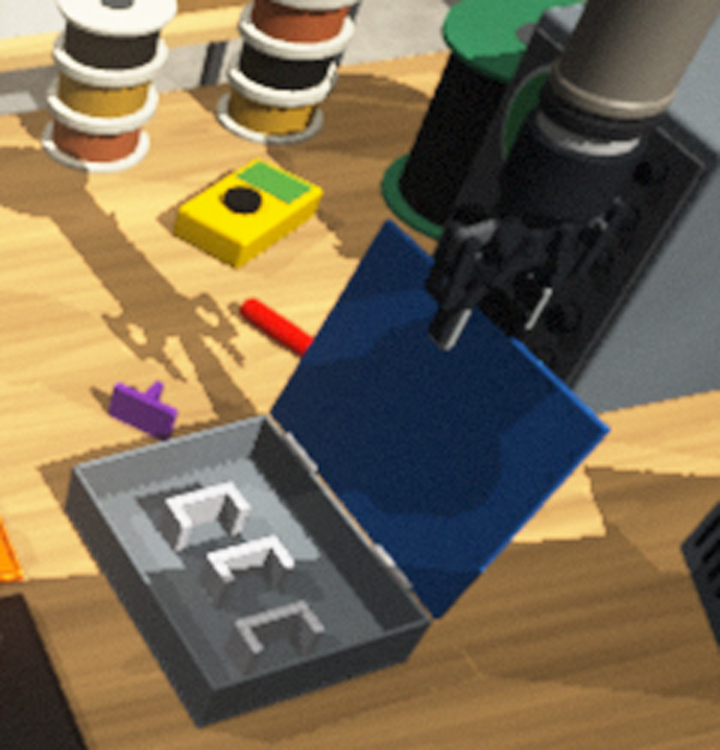

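View pics/w17.png

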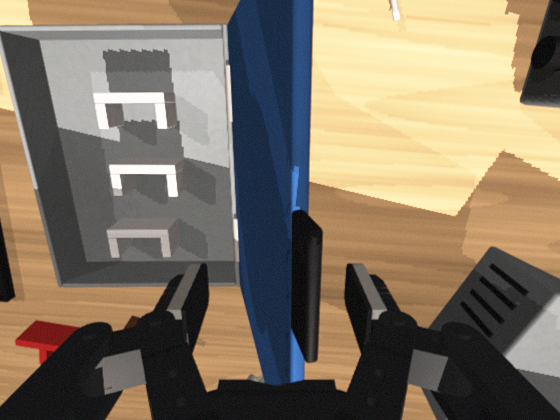

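Emit:
step_arm(
  series=[0,0,-12,0,64,0,0,-12,0,64,0,0,-12,0,64,0,0,-12,0,64,0,0,-12,0,64,0,0,-12,0,64,0,0,-12,0,64,0,0,-12,0,64,0,0,-12,0,64,0,0,-12,0,64],
)

```text
t: 34.67
position: [0.5117, 0.3384, 0.2534]
ee_rot: [-0.521, 0.476, 0.522, 0.48]
contact_force: [0.9, 2.3, -1.2]
opening: 0.0645
```

Run:
```python
from h import *
print(env.read_state()["joint_positions"].round(2))
plan([(.497,.464,.245,95,64)],step=32)
crop(grab("scene"),320,0,560,250,3,"s18.png")
crop(grab("wrist"),0,0,560,420,1,"w18.png")
```

```text
[ 0.01  0.66 -1.13  1.26  0.59  1.56  0.64]
now [0.5117 0.3384 0.2534] yaw 95.0 j7 0.64 open 0.0645 t 34.67 F [ 0.9  2.3 -1.2] axes [[0.0, -1.0, -0.09], [0.01, -0.09, 1.0], [-1.0, -0.0, 0.01]]
4 [2, 1, 32, np.float64(-0.0), 64, 2, 1, 31, np.float64(-0.0), 64, 3, 1, 32, np.float64(-0.0), 64, 2, 1, 31, np.float64(-0.0), 64] -> [0.4968 0.4636 0.2451] yaw 95.0
```

View pics/s18.png

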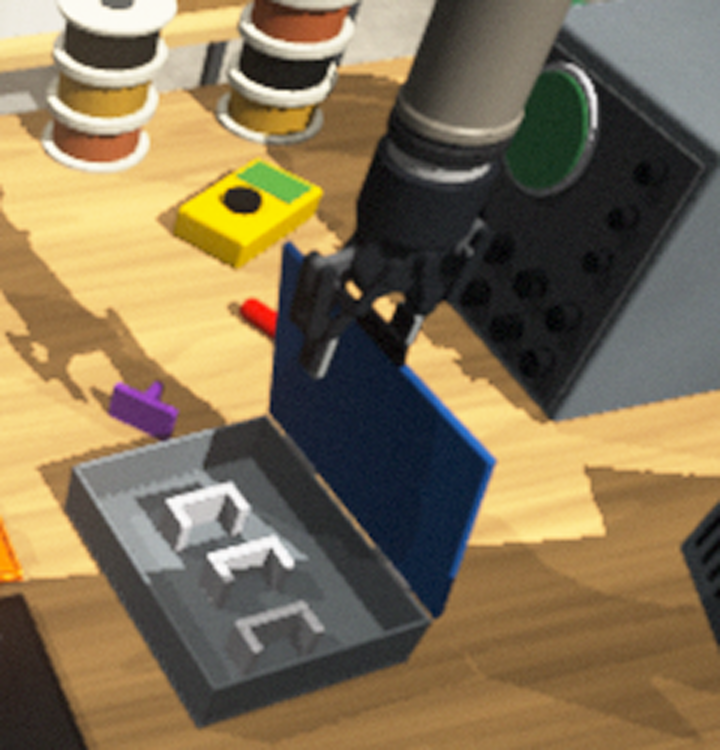

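View pics/w18.png

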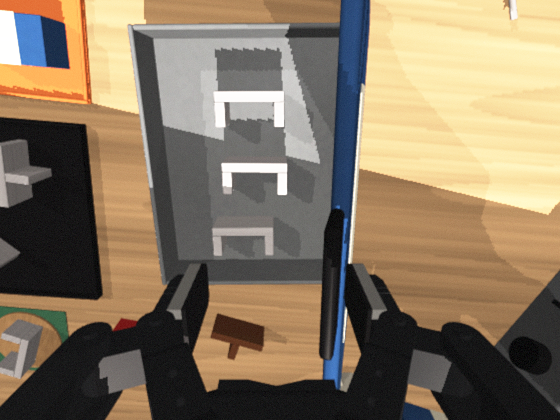

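Emit:
step_arm(
  series=[4,0,-9,0,64,4,0,-9,0,64,5,0,-9,0,64,5,0,-11,0,64,5,0,-11,0,64,5,0,-10,0,64,7,0,-10,0,64,7,0,-10,0,64,6,0,-9,0,64,0,0,0,0,64],
)

```text
t: 35.6
position: [0.5195, 0.2447, 0.2]
ee_rot: [0.521, -0.481, -0.52, -0.477]
contact_force: [-0.4, -0.9, 0.2]
opening: 0.0637
```

Run:
```python
from h import *
print(env.read_state()["joint_positions"].round(2))
plan([(.497,.464,.245,95,64)],step=32)
crop(grab("scene"),320,0,560,250,3,"s19.png")
```

```text
[ 0.24  0.64 -1.15  1.46  0.58  1.42  0.73]
now [0.5195 0.2447 0.2   ] yaw 94.7 j7 0.73 open 0.0637 t 35.60 F [-0.4 -0.9  0.2] axes [[-0.0, -1.0, -0.08], [-0.0, -0.08, 1.0], [-1.0, 0.0, -0.0]]
8 [-6, 1, 28, np.float64(-0.0), 64, -6, 1, 27, np.float64(-0.0), 64, -6, 0, 28, np.float64(-0.0), 64, -6, 1, 27, np.float64(-0.0), 64, -5, 0, 28, np.float64(-0.0), 64, -6, 1, 27, np.float64(-0.0), 64, -5, 0, 28, np.float64(-0.0), 64, -6, 1, 27, np.float64(-0.0), 64] -> [0.4966 0.4637 0.2451] yaw 94.7
```

View pics/s19.png

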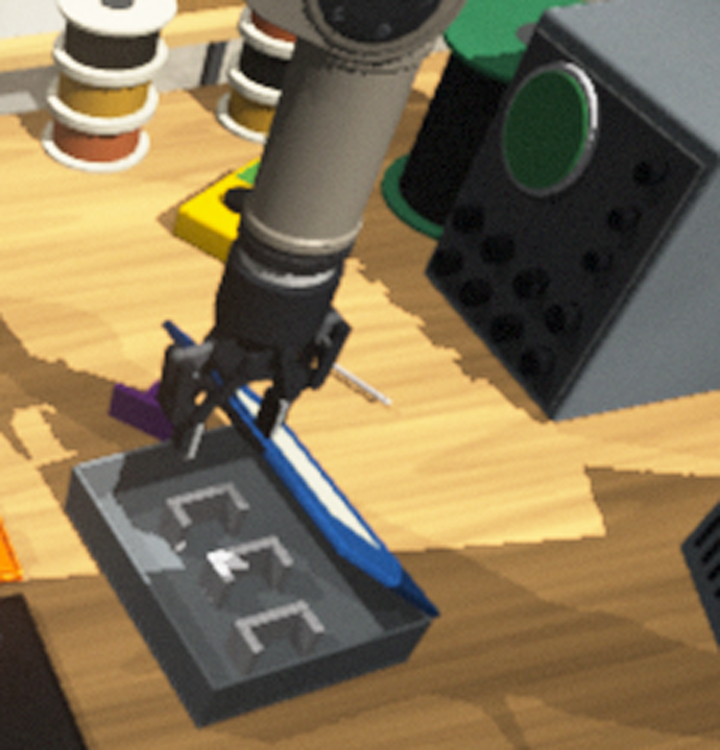

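Emit:
step_arm(
  series=[8,0,-8,0,64,8,0,-8,0,64,8,0,-8,0,64,10,0,-7,0,64,10,0,-7,0,64,10,0,-6,0,64,10,0,-5,0,64,10,0,-5,0,64,10,0,-5,0,64,0,0,0,0,64],
)

```text
t: 36.48
position: [0.5234, 0.187, 0.1154]
ee_rot: [-0.52, 0.48, 0.521, 0.477]
contact_force: [-0.3, -0.7, -1.1]
opening: 0.064
```

Run:
```python
from h import *
print(env.read_state()["joint_positions"].round(2))
plan([(.497,.464,.245,95,64)],step=32)
crop(grab("scene"),300,0,540,250,3,"s20.png")
crop(grab("wrist"),0,0,560,420,1,"w20.png")
```

```text
[ 0.35  0.68 -1.12  1.63  0.64  1.25  0.76]
now [0.5234 0.187  0.1154] yaw 94.8 j7 0.76 open 0.0640 t 36.48 F [-0.3 -0.7 -1.1] axes [[-0.0, -1.0, -0.08], [-0.0, -0.08, 1.0], [-1.0, 0.0, -0.0]]
10 [-13, 0, 28, np.float64(-0.0), 64, -13, 0, 28, np.float64(-0.0), 64, -13, 0, 28, np.float64(-0.0), 64, -13, 0, 28, np.float64(-0.0), 64, -13, 1, 28, np.float64(-0.0), 64, -13, 0, 28, np.float64(-0.0), 64, -13, 1, 27, np.float64(-0.0), 64, -13, 0, 28, np.float64(-0.0), 64, -13, 1, 27, np.float64(-0.0), 64, -14, 0, 28, np.float64(-0.0), 64] -> [0.4975 0.4642 0.2455] yaw 94.8
```

View pics/s20.png

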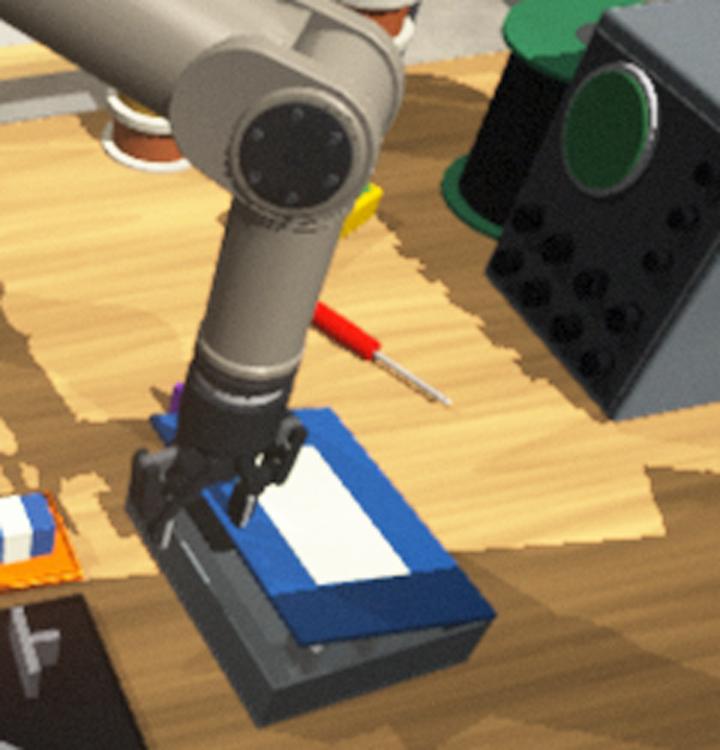

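View pics/w20.png

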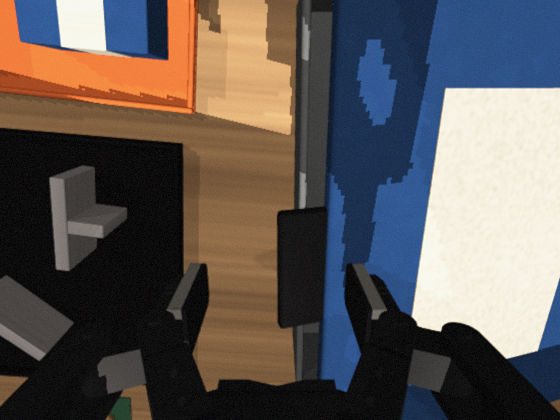

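Emit:
step_arm(
  series=[8,0,1,0,64,8,0,1,0,64,8,0,1,0,64,8,0,1,0,64,6,0,1,0,64,5,0,0,0,64,0,0,0,0,64],
)

```text
t: 37.17
position: [0.5229, 0.1946, 0.0738]
ee_rot: [-0.521, 0.479, 0.522, 0.477]
contact_force: [0.0, -0.0, 0.6]
opening: 0.0641
```

Emit:
step_arm(
  series=[4,0,0,0,64,3,0,0,0,64,0,0,0,0,64],
)

```text
t: 37.42
position: [0.5237, 0.1948, 0.0678]
ee_rot: [-0.521, 0.478, 0.521, 0.478]
contact_force: [-0.1, -0.9, -0.4]
opening: 0.0643
```

Run:
```python
from h import *
crop(grab("scene"),300,0,540,250,3,"s21.png")
crop(grab("wrist"),0,0,560,420,1,"w21.png")
```

```text
(no output)
```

View pics/s21.png

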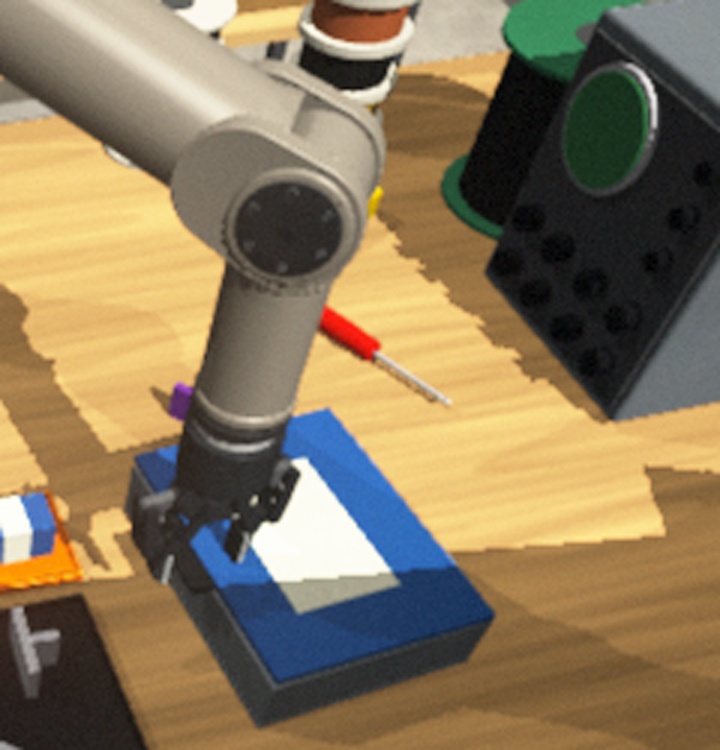

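View pics/w21.png

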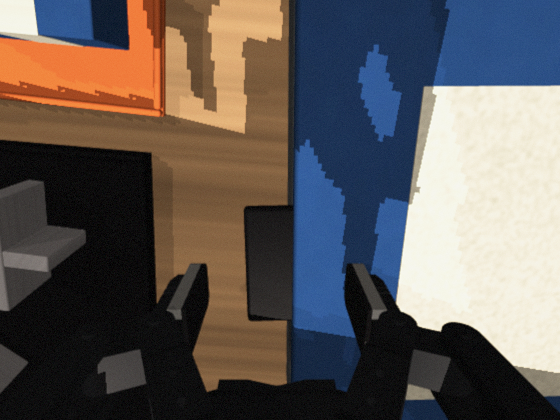

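Emit:
step_arm(
  series=[3,0,0,0,64,3,0,0,0,64,0,0,0,0,64],
)

```text
t: 37.77
position: [0.5243, 0.1951, 0.0626]
ee_rot: [0.521, -0.478, -0.521, -0.478]
contact_force: [0.4, -0.5, 2.1]
opening: 0.0642
```

Emit:
step_arm(
  series=[3,0,0,0,64,2,0,0,0,64,0,0,0,0,64],
)

```text
t: 38.02
position: [0.5244, 0.1953, 0.0622]
ee_rot: [0.522, -0.478, -0.52, -0.478]
contact_force: [-7.3, -7.9, 27.4]
opening: 0.0639
```

Emit:
step_arm(
  series=[-10,0,0,0,64,-35,0,0,0,64,-38,0,0,0,64,-38,0,0,0,64,-38,0,0,0,64,-38,0,0,0,64,0,-30,-20,0,64,0,-30,-20,0,64,0,0,0,0,64,0,0,0,0,64],
)

```text
t: 38.85
position: [0.5888, 0.1577, 0.2528]
ee_rot: [-0.519, 0.48, 0.52, 0.479]
contact_force: [-0.0, 0.3, 0.2]
opening: 0.0642
```

Run:
```python
from h import *
f=grab("scene");crop(f,40,60,560,350,1.5,"s22.png")
crop(f,320,120,480,250,5,"s22b.png")
g=grab("top");crop(g,60,100,440,300,2,"t22.png")
w=grab("wrist");crop(w,0,0,560,420,1,"w22.png")
plan([(.5,.3,.3,None,0)])
c=np.array([.509,.306,0]);a=np.radians(94.9);ex=np.array([np.cos(a),np.sin(a),0]);ey=np.array([-np.sin(a),np.cos(a),0])
for nm,q in (("scene",f),("top",g)):
  for th in (0,.05,.1):
    print(nm,th,[w2p(q,c+ex*(.105-r*np.cos(th))+ey*s+np.array([0,0,.06+.008+r*np.sin(th)])).round(1) for r,s in ((.21,-.135),(.21,.135))])
```

```text
now [0.5859 0.1613 0.2539] yaw 95.1 j7 0.95 open 0.0640 t 39.00 F [ 0.1 -0.2  0.2] axes [[-0.0, -1.0, -0.09], [0.0, -0.09, 1.0], [-1.0, 0.0, 0.0]]
5 [-9, 15, 29, np.float64(-0.0), 0, -9, 15, 29, np.float64(-0.0), 0, -9, 14, 29, np.float64(-0.0), 0, -9, 15, 29, np.float64(-0.0), 0, -10, 14, 30, np.float64(-0.0), 0] -> [0.5004 0.3002 0.3001] yaw 95.1
scene 0 [array([390.9, 228.3]), array([343.6, 152.9])]
scene 0.05 [array([392.1, 225.8]), array([344.1, 150.2])]
scene 0.1 [array([393.4, 223.3]), array([344.9, 147.4])]
top 0 [array([186.9, 171.8]), array([193.9, 258.8])]
top 0.05 [array([186.2, 170.9]), array([193.2, 258.5])]
top 0.1 [array([185.4, 170.1]), array([192.3, 258.2])]
```

View pics/s22b.png

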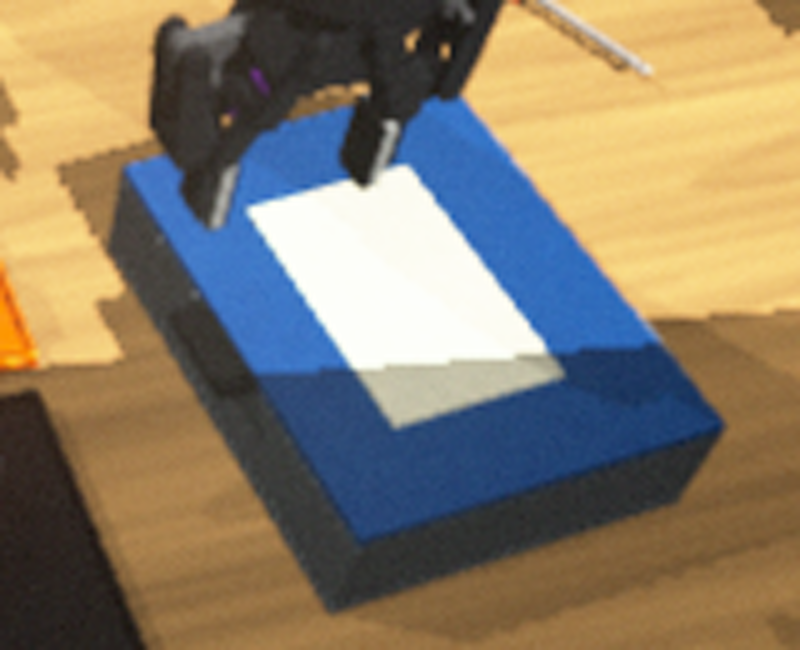

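View pics/s22.png

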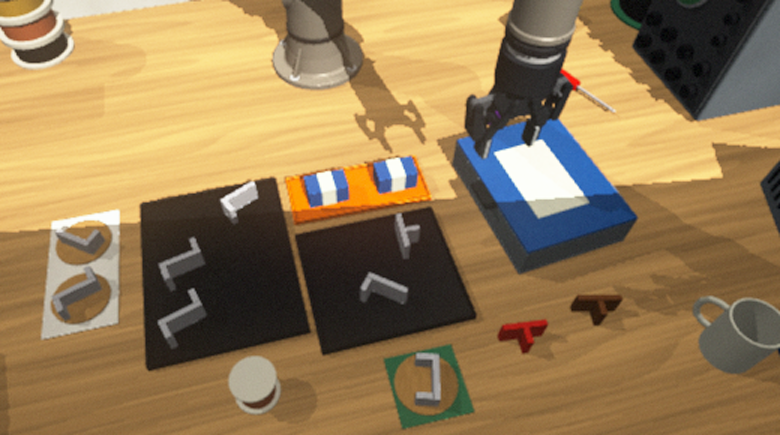

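View pics/t22.png

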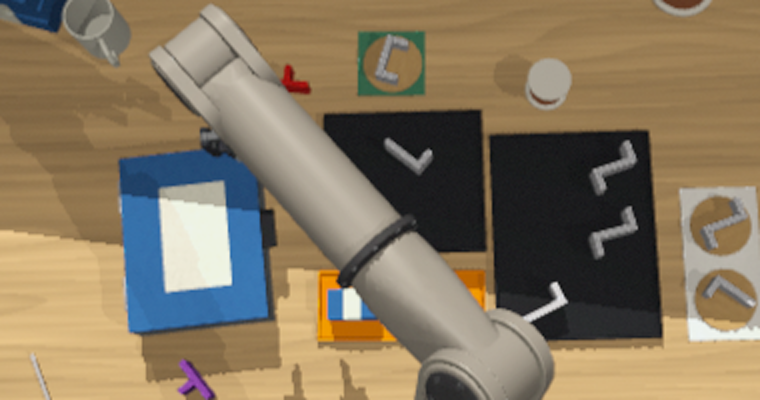

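Run:
```python
from h import *
print(env.read_state()["contact_force"].round(1)); print(env.finish_job())
```

```text
[ 0.1 -0.2  0.2]
the job is handed in; nothing more can be done
None
```

The job is handed in at about 39 s on the robot's clock, with every step done as far as my checks show; the interface gave no verdict.

- **Cartons:** Only two were in the case, and both now lie side by side on the orange tray.
- **Brackets:** The sample on the mat is a U. I moved all three U brackets from bin_b into the case, where they stood clear of each other. The two L, two Z and the T are still in the bins.
- **Disturbance:** One L in bin_a shifted about 5 cm partway through while the arm was elsewhere. It stayed in the bin.
- **Lid:** I pushed it round slowly with a finger behind the pull tab, at roughly 0.7 rad/s by command, then pressed it down until it stopped at about 27 N.

**Last checks:**
- In the scene camera, the lid's front corners sit within 1–2 pixels of where a fully closed lid would put them.
- The copper spool stands where it was.
- The arm is well clear of everything, with a contact force near zero.
- No check failed or disagreed. The lid angle was only seen in images, not read from a sensor.

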